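Peel a pulp tray off its stack and show it over the light panel

TASK

A carton has been left standing on one of the two stacks of pulp trays: leave that stack and carton alone. From the clear stack, peel off just the top tray: tilt it up slowly by one corner until that corner is a good 2 to 3 cm up while the opposite corner still sits, so that the trays beneath, which it clings to, stay put, and only then lift it away; show it over the middle of the light panel, level and right way up with its underside about 10 cm above the panel, and finish while still holding it there. Leave everything else on the bench where it is.

Things in the scene. Friction and masses are not known exactly. Their poses are not given: they have to be found in the camera images.
- tray_a_mid (a point): Top tray of stack A: moulded-pulp packing tray, 200 (its x) x 150 (its y) mm, 110 g. Point: middle of its flat deck, 24 mm above its underside; z up out of the tray. Two round cups are sunk in the deck, a thin skirt hangs round its edge. It clings to the tray below at its four corners: a post lifted slowly takes 3 N and its corner lets go after 3 to 6 mm, the others follow in turn as the tray tilts.
- tray_a_post0 (a point): Corner post 0 of that tray, at x = 78, y = 53 mm from its mid point; post 2 is opposite. A foot 32 mm square up to 10 mm above the deck, then a grip part 20 mm square with upright sides, along the tray's x and y, from 10 to 30 mm above the deck. Point: centre of the grip part, 20 mm above the deck. Axes as the tray's.
- tray_a_post1 (a point): Corner post 1 of that tray, at x = 78, y = -53 mm from its mid point; post 3 is opposite. A foot 32 mm square up to 10 mm above the deck, then a grip part 20 mm square with upright sides, along the tray's x and y, from 10 to 30 mm above the deck. Point: centre of the grip part, 20 mm above the deck. Axes as the tray's.
- tray_a_post2 (a point): Corner post 2 of that tray, at x = -78, y = -53 mm from its mid point; post 0 is opposite. A foot 32 mm square up to 10 mm above the deck, then a grip part 20 mm square with upright sides, along the tray's x and y, from 10 to 30 mm above the deck. Point: centre of the grip part, 20 mm above the deck. Axes as the tray's.
- tray_a_post3 (a point): Corner post 3 of that tray, at x = -78, y = 53 mm from its mid point; post 1 is opposite. A foot 32 mm square up to 10 mm above the deck, then a grip part 20 mm square with upright sides, along the tray's x and y, from 10 to 30 mm above the deck. Point: centre of the grip part, 20 mm above the deck. Axes as the tray's.
- stack_a_top (a point): The three lower trays of stack A, nested into one block (490 g, loose on a fixed 3 mm pad). Point: middle of their uppermost deck, 72 mm above the pad; the top tray's deck starts 24 mm above it. Their posts reach 6 mm up inside the hollow feet of the top tray's posts, 2 mm play each side. A small springy lug on each snaps in under the top tray's post. A rough pull on the top tray tips or drags them. z up.
- tray_b_mid (a point): Top tray of stack B: moulded-pulp packing tray, 200 (its x) x 150 (its y) mm, 110 g. Point: middle of its flat deck, 24 mm above its underside; z up out of the tray. Two round cups are sunk in the deck, a thin skirt hangs round its edge. It clings to the tray below at its four corners: a post lifted slowly takes 3 N and its corner lets go after 3 to 6 mm, the others follow in turn as the tray tilts.
- tray_b_post0 (a point): Corner post 0 of that tray, at x = 78, y = 53 mm from its mid point; post 2 is opposite. A foot 32 mm square up to 10 mm above the deck, then a grip part 20 mm square with upright sides, along the tray's x and y, from 10 to 30 mm above the deck. Point: centre of the grip part, 20 mm above the deck. Axes as the tray's.
- tray_b_post1 (a point): Corner post 1 of that tray, at x = 78, y = -53 mm from its mid point; post 3 is opposite. A foot 32 mm square up to 10 mm above the deck, then a grip part 20 mm square with upright sides, along the tray's x and y, from 10 to 30 mm above the deck. Point: centre of the grip part, 20 mm above the deck. Axes as the tray's.
- tray_b_post2 (a point): Corner post 2 of that tray, at x = -78, y = -53 mm from its mid point; post 0 is opposite. A foot 32 mm square up to 10 mm above the deck, then a grip part 20 mm square with upright sides, along the tray's x and y, from 10 to 30 mm above the deck. Point: centre of the grip part, 20 mm above the deck. Axes as the tray's.
- tray_b_post3 (a point): Corner post 3 of that tray, at x = -78, y = 53 mm from its mid point; post 1 is opposite. A foot 32 mm square up to 10 mm above the deck, then a grip part 20 mm square with upright sides, along the tray's x and y, from 10 to 30 mm above the deck. Point: centre of the grip part, 20 mm above the deck. Axes as the tray's.
- stack_b_top (a point): The three lower trays of stack B, nested into one block (490 g, loose on a fixed 3 mm pad). Point: middle of their uppermost deck, 72 mm above the pad; the top tray's deck starts 24 mm above it. Their posts reach 6 mm up inside the hollow feet of the top tray's posts, 2 mm play each side. A small springy lug on each snaps in under the top tray's post. A rough pull on the top tray tips or drags them. z up.
- carton_mid (a point): Closed white carton 210 x 180 x 60 mm, 350 g, standing on the post tops of one of the two stacks (either one; which is seen from its position). Point: its centre.
- panel_mid (a point): Light panel lying fixed on the bench: 280 (its x) x 200 (its y) x 12 mm, white face in an aluminium frame. Point: middle of its upper face; z up.
- tape_roll: Bystander: roll of packing tape lying flat, 92 mm across, 48 mm high. Origin: centre of its underside.
- small_carton: Bystander: white carton 85 x 85 x 80 mm. Origin: centre of its underside.
- pot: Bystander: white ceramic pot, 64 mm across, 70 mm high. Origin: centre of its underside.

How it is judged:
By the outcome, as a careful person would: the job done as asked, in the order asked, and still so for the second after the job is handed in, while the arm keeps its last pose, push and grip.
It also fails if it takes over 51 s, if anything falls off the work surface, if the arm or the gripper's body presses on something with over 40 N, if the wrist force passes 120 N, or if a joint passes its speed limit or range.

ROBOT

A 7-joint arm with a two-finger parallel gripper is mounted at the origin on the work surface. World frame = base frame: x ahead of the robot, y to its left, z up, the work surface at z = 0. Lengths are in m, angles in degrees, forces in N, time in s.
With the tool pointing down it reaches from about 0.35 to 0.9 m from the base axis. Payload 8.1 kg.
Tool frame: the origin (TCP) lies at the very end of the fingers, on their centre line; the grasp point (between the pads) lies 19 mm behind it (tcp_to_grasp is the distance from the TCP to the grasp point, in m); z points along the fingers, y is the direction in which the jaws open and shut (so a half turn about z gives the same grasp; the last joint's range is limited). The gripper opens to 92 mm and grips with 3 to 60 N. Pads are 19 mm wide; open, the fingers measure 130 mm over their backs; the gripper's body (75 mm by 190 mm) begins 47 mm behind the grasp point.
Start: joints at [69.007, 24.895, 1.432, 90.138, -0.665, 64.973, -4.303], TCP at [0.163, -0.603, 0.227] pointing down, gripper open.
Joint ranges: [-149.89, 149.89], [-25.12, 119.58], [-72.63, 75.52], [4.76, 147.25], [-75.54, 255.54], [6.69, 114.76], [-157.13, 157.13]. Speed limits (degrees/s): [127.2, 127.2, 172.46, 172.46, 180, 180, 180].

INTERFACE

Orientations are given as [roll, pitch, yaw] about the fixed x, y, z axes, in that order (R = Rz(yaw) Ry(pitch) Rx(roll)).
In Python, from station import * gives the robot as it stands. The module is installed in compiled form; this text tells all that it offers.
- The arm moves only by the shell command python3 -m crank 'ROWS' [OPENING] [FORCE]. ROWS is JSON, a list of rows, each an object of numbers: "tx", "ty", "tz": the shift along the tool's x, y, z in cm; "spin": the turn about the tool's z in degrees. In form: [{"tx": .., "ty": .., "tz": .., "spin": ..}, ...]. A call has 1 to 20 rows; each row shifts and turns the commanded pose from where the row before left it, along the tool's axes as they then stand; what a row does not reach is not made up. A row lasts 1/12 s, in which the tool goes at most 41.7 mm and 7.16 degrees, less where a joint would pass 70% of its speed; a pose out of reach is approached as far as the arm can. A call with a gripper value outside its range is refused whole. OPENING is the gripper command: -1 is shut, 1 is fully open, values between are in proportion, set as the call begins (- or left out, the last holds). The fingers move at their own pace and stop on an object; FORCE is the grip in N (left out, the last holds). Time passes only in rows, so rows that do not move let the fingers close. It gives the time, the measured TCP pose, the force and the opening at its end, in the units of the state.
- sense(): the state, without advancing time (a new reading comes with each control period).
- get_image(name): name is "scene" or "side" or "wrist"; returns a dict with "image" (420x560x3 uint8, blue, green, red), "fx", "fy", "cx", "cy" (pixels), "position" and "orientation" of the camera in the world. Camera axes: x right, y down, z forward; pixel columns grow to the right and rows downward; lengths in m; the calibration is good to about 2 mm. A picture is of the moment at which its call begins. There is no depth.
- job_done(): hands the job in, once; it reports no verdict.
The state is a dict: "time_s": time; "joint_pos": joint angles; "joint_vel": joint speeds; "joint_torque": joint torques, N m; "eef_pos": TCP position; "orientation": TCP orientation; "contact_force": force on the tool from outside, world axes, zero at the start; "moment": the same for the moment, N m; "gripper_width": finger opening in m.
Only numpy, scipy, OpenCV 4.12 (cv2) and the standard library are available. Lean on these libraries where they do the work, as an engineer would, in place of code of your own. Each camera call takes 0.05 s, during which the arm holds its last target.

## Working session

There is one attempt and no reset: what is moved stays moved. The work goes in short steps, Python scripts to look and compute and a shell command to move; the robot and the scene stay as the last step left them, time stands still between calls to the robot, and variables do not carry over. Pictures are saved under pics/ and viewed, and the job is handed in when it is done.

```bash
mkdir -p pics
python3 - <<'E'
from station import *
import cv2
s=sense();print({k:s[k] for k in s})
for n in("scene","side","wrist"):
    d=get_image(n);cv2.imwrite(f"pics/{n}0.png",d["image"]);print(n,d["fx"],d["fy"],d["cx"],d["cy"],d["position"],d["orientation"])
E
```

```text
{'time_s': 0.0, 'joint_pos': array([69.00555468, 24.93758971,  1.4312315 , 90.19065301, -0.66445893,
       64.97398272, -4.30263215]), 'joint_vel': array([ 0.01727368, -0.0459101 , -0.00524624,  0.04734759,  0.0042501 ,
       -0.10184122, -0.03220862]), 'joint_torque': array([-5.19195055e-04, -6.67844582e+01,  9.85142179e-01, -3.14466512e+01,
       -6.04572985e-02,  4.30284650e-02,  1.69431360e-04]), 'eef_pos': array([ 0.16278194, -0.60287777,  0.22592225]), 'orientation': array([-1.79906497e+02,  8.82675089e-03,  1.51118939e+01]), 'contact_force': array([-0.38705182, -0.87702527,  0.21514744]), 'moment': array([0.05835977, 0.00027924, 0.02774592]), 'gripper_width': 0.09166920294613998}
scene 397.25498369240114 397.25498369240114 279.2235058520585 213.89668410682276 [1.34438556 0.4539541  0.70575125] [-123.83623113   -0.30705336  122.41838166]
side 441.93016582837924 441.93016582837924 284.34893310637653 214.74227755858684 [0.12432676 0.61369035 0.88226261] [-134.0542977     0.15011281 -143.02453678]
wrist 363.2679368387077 363.2679368387077 278.03198873823044 212.5456950365759 [ 0.23028141 -0.58562239  0.38442216] [ 1.65025803e+02  4.13023481e-02 -7.49214500e+01]
```

View pics/scene0.png

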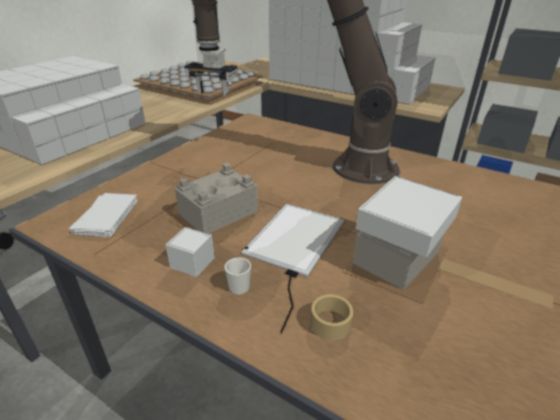

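View pics/side0.png

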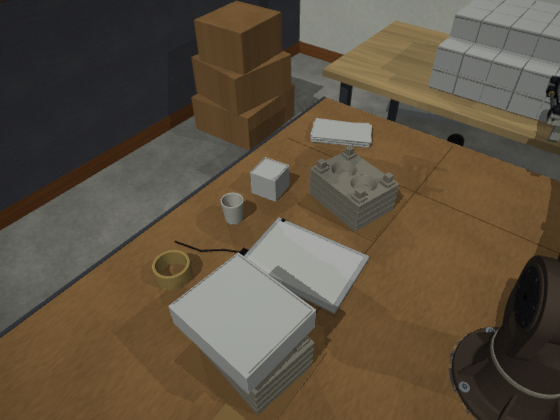

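View pics/wrist0.png

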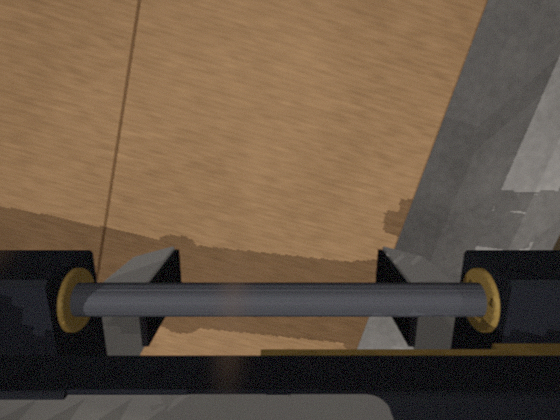

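```bash
cat > h.py <<'E'
import numpy as np,cv2
from scipy.spatial.transform import Rotation as R
from scipy.optimize import least_squares
CAM={"scene":(397.25498369240114,279.2235058520585,213.89668410682276,[1.34438556,0.4539541,0.70575125],[-123.83623113,-0.30705336,122.41838166]),
"side":(441.93016582837924,284.34893310637653,214.74227755858684,[0.12432676,0.61369035,0.88226261],[-134.0542977,0.15011281,-143.02453678])}
def proj(n,P,cam=None):
    f,cx,cy,p,o=cam or CAM[n]
    c=R.from_euler('xyz',o,degrees=True).inv().apply(np.atleast_2d(P)-np.array(p))
    return np.c_[cx+f*c[:,0]/c[:,2],cy+f*c[:,1]/c[:,2]]
def ray(n,u,v,z,cam=None):
    f,cx,cy,p,o=cam or CAM[n]
    d=R.from_euler('xyz',o,degrees=True).apply([(u-cx)/f,(v-cy)/f,1]);p=np.array(p)
    return p+d*(z-p[2])/d[2]
def crop(src,dst,x0,y0,x1,y1,k):
    im=cv2.imread(src)[y0:y1,x0:x1];cv2.imwrite(dst,cv2.resize(im,None,fx=k,fy=k,interpolation=cv2.INTER_CUBIC))
E
python3 - <<'E'
from h import *
crop("pics/scene0.png","pics/c1.png",165,155,270,235,7)
crop("pics/side0.png","pics/c2.png",300,140,405,235,6)
print(proj("scene",[[.163,-.603,.227],[0,0,0]]),ray("scene",217,190,.1),ray("side",353,180,.1),ray("scene",295,237,.012),ray("side",306,262,.012))
E
```

```text
[[212.84864653  93.48720022]
 [365.37890071 167.50091512]] [ 0.57247695 -0.25381046  0.1       ] [ 0.54330766 -0.2554602   0.1       ] [0.54515793 0.00474939 0.012     ] [0.51873746 0.00183017 0.012     ]
```

View pics/c1.png

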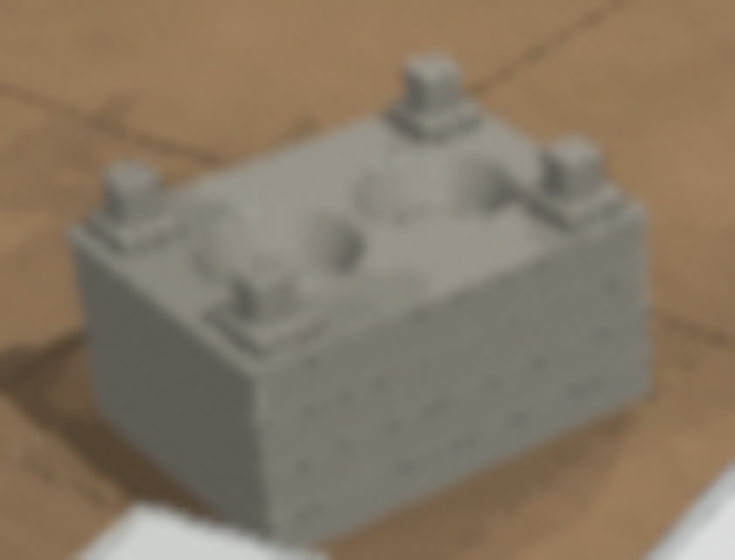

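View pics/c2.png

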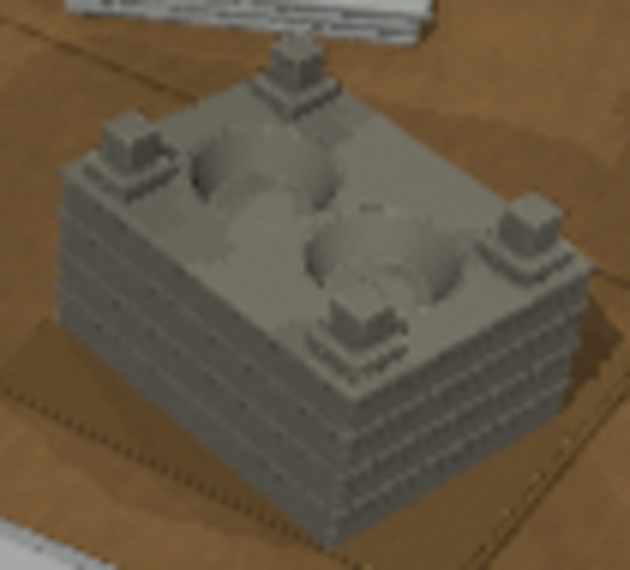

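Run:
```python
from h import *
sc=lambda a,k,o:np.array(a)/k+np.array(o)
S=(7,(165,155));D=(6,(300,140))
C={"scene":sc([[72,230],[262,375],[645,205]],*S),"side":sc([[62,172],[350,395],[592,265]],*D)}
T={"scene":sc([[135,172],[267,277],[574,148],[432,68]],*S),"side":sc([[128,125],[297,48],[530,208],[365,298]],*D)}
for n in C:
    print(n,"corners",[ray(n,*p,.099).round(4)[:2] for p in C[n]],"tops",[ray(n,*p,.129).round(4)[:2] for p in T[n]])
corn=np.array([[100,75],[100,-75],[-100,-75],[-100,75]])/1e3
post=np.array([[78,53],[78,-53],[-78,-53],[-78,53]])/1e3
def mk(p,L,z):
    c,s=np.cos(p[2]),np.sin(p[2]);return np.c_[L@np.array([[c,s],[-s,c]])+p[:2],np.full(4,z)]
def res(p):
    r=[]
    for n in C:
        for L,z,O in((corn,.099,C[n]),(post,.129,T[n])):
            q=proj(n,mk(p,L,z))+p[3:5]*0
            for o in O:
                d=q-o;r+=list(d[np.argmin((d**2).sum(1))])
    return r
for a in range(0,180,10):
    f=least_squares(res,[.555,-.255,np.radians(a),0,0],loss='soft_l1')
    if f.cost<60: print(a,f.cost,f.x[:2],np.degrees(f.x[2]));b=f
```

```text
scene corners [array([ 0.63  , -0.3692]), array([ 0.6725, -0.2231]), array([ 0.4771, -0.1737])] tops [array([ 0.6149, -0.3414]), array([ 0.6501, -0.2362]), array([ 0.4958, -0.1972]), array([ 0.4694, -0.2967])]
side corners [array([ 0.6673, -0.2275]), array([ 0.4789, -0.1738]), array([ 0.4345, -0.316 ])] tops [array([ 0.6419, -0.2429]), array([ 0.6104, -0.343 ]), array([ 0.4629, -0.2999]), array([ 0.4913, -0.2014])]
0 3.737840355954929 [ 0.5525761  -0.27180533] -15.958318361095332
10 3.737840356774784 [ 0.55257611 -0.27180533] -15.958287534097597
20 3.7378403559000404 [ 0.5525761  -0.27180533] -15.9583115598415
30 3.737840358560613 [ 0.55257612 -0.27180533] -15.958269214617504
120 3.7378403561442997 [ 0.55257611 -0.27180533] 164.0417008597409
130 3.737840355903318 [ 0.5525761  -0.27180533] 164.0416894560298
140 3.737840360088919 [ 0.55257612 -0.27180533] 164.0417417257944
150 3.7378403562883324 [ 0.55257611 -0.27180533] 164.04170425176707
160 3.7378403569038623 [ 0.55257611 -0.27180533] 164.04171422038368
170 3.7378403566748934 [ 0.55257611 -0.27180533] 164.04171101821615
```

Run:
```python
from h import *
crop("pics/scene0.png","pics/c3.png",235,170,470,290,3.4)
crop("pics/side0.png","pics/c4.png",160,210,380,410,3)
```

```text
(no output)
```

View pics/c3.png

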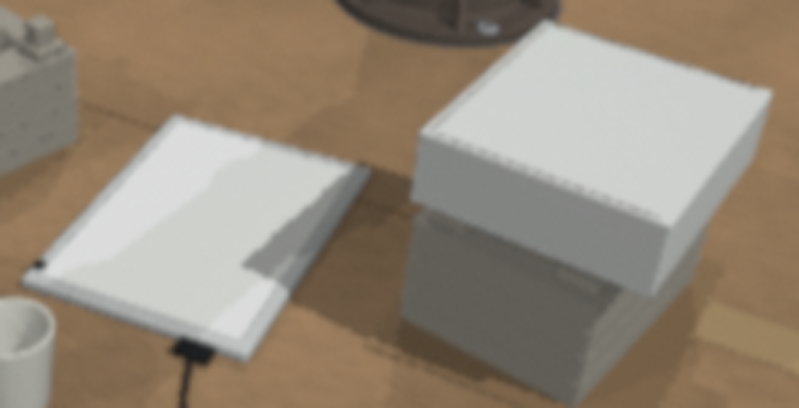

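View pics/c4.png

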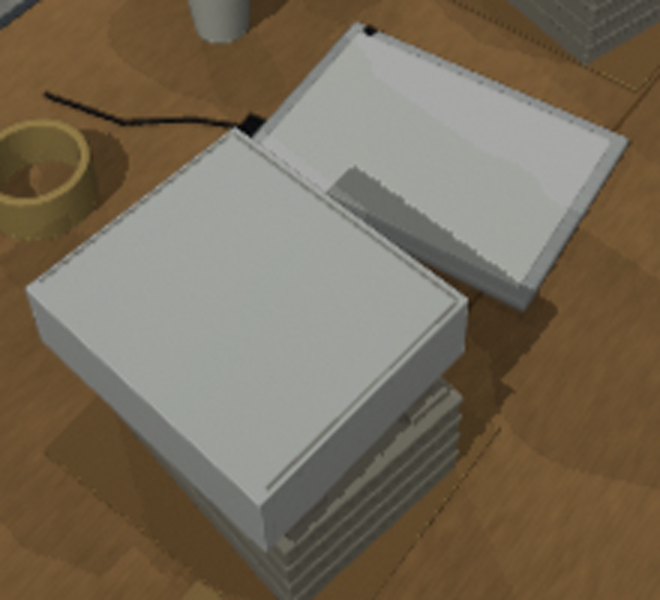

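Run:
```python
from h import *
from h import *
for nm,z,a,b in(("panel",.012,[[178,115],[22,278],[247,355],[370,168]],[[360,22],[628,138],[525,290]]),("carton",.189,[[545,22],[772,92],[668,228],[418,133]],[[235,130],[465,300],[265,500],[28,290]])):
  k=3.4
  A=[ray("scene",235+x*.29412,170+y*.29412,z)[:2] for x,y in a]
  B=[ray("side",160+x/3,210+y/3,z)[:2] for x,y in b]
  print(nm,np.round(A,4).tolist(),np.round(B,4).tolist(),np.mean(A,0),np.mean(B,0))
print("pads/pot etc",ray("side",340,132,.0),ray("side",270,195,0),ray("side",233,222,0))
T=lambda x,y:np.array([.5526,-.2718])+R.from_euler('z',-15.96,degrees=True).apply([x,y,0])[:2]
for p in((.078,.053),(.078,-.053),(-.078,-.053),(-.078,.053)):print(T(*p))
```

```text
panel [[0.4046, -0.1071], [0.6825, -0.0847], [0.6639, 0.1123], [0.3866, 0.0856]] [[0.6707, -0.0878], [0.3994, -0.1126], [0.3874, 0.0718]] [0.53439436 0.00153397] [ 0.48583344 -0.0428707 ]
carton [[0.3656, 0.2106], [0.3795, 0.3872], [0.5897, 0.3669], [0.573, 0.1896]] [[0.5639, 0.1912], [0.3595, 0.2103], [0.3747, 0.3822], [0.5801, 0.3667]] [0.47695263 0.28858413] [0.46954897 0.28760936]
pads/pot etc [ 0.77078965 -0.5703133   0.        ] [ 7.60636349e-01 -1.55811714e-01  1.11022302e-16] [ 7.73014097e-01 -2.94601250e-03 -1.11022302e-16]
[ 0.64216661 -0.24229031]
[ 0.61302019 -0.34420442]
[ 0.46303339 -0.30130969]
[ 0.49217981 -0.19939558]
```

```bash
python3 -m crank '[{"spin":3},{"spin":6},{"spin":6},{"spin":6},{"spin":6},{"spin":4},{"tx":0.8,"ty":-1.4},{"tx":1.6,"ty":-2.8},{"tx":1.8,"ty":-3.3},{"tx":1.8,"ty":-3.3},{"tx":1.8,"ty":-3.3},{"tx":1.8,"ty":-3.3},{"tx":1.8,"ty":-3.3},{"tx":1.8,"ty":-3.3},{"tx":1.8,"ty":-3.3},{"tx":1.8,"ty":-3.3},{"tx":1.8,"ty":-3.3},{"tx":1.2,"ty":-2.1},{"tx":0.6,"ty":-1.0},{}]' 1 10
cat >> h.py <<'E'
def delta(p,o,t,yaw):
    r=R.from_euler('xyz',o,degrees=True);d=np.array(t)-p
    print("tool delta cm",(r.inv().apply(d)*100).round(2),"spin",round(o[2]-yaw,2))
E
python3 - <<'E'
from station import *
from h import *
s=sense();delta(s["eef_pos"],s["orientation"],[.463,-.3013,.16],-16);print(s["contact_force"])
for n in("wrist","side"):
    d=get_image(n);cv2.imwrite(f"pics/{n}1.png",d["image"]);print(d["position"].tolist(),d["orientation"].tolist())
E
```

```text
tool delta cm [ 36.85 -21.3    6.63] spin 31.11
[-0.30782661 -0.44102677  0.78057844]
[0.23029377781710375, -0.5856616685639254, 0.38452816596075456] [165.02684700198475, 0.028883900719214695, -74.92159134818145]
[0.1243267639700276, 0.6136903483298634, 0.8822626131048886] [-134.05429770409467, 0.15011280634610635, -143.0245367753166]$[0]: bad value
```

View pics/wrist1.png

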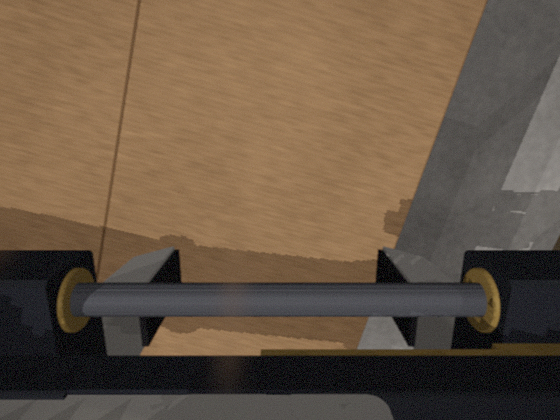

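View pics/side1.png

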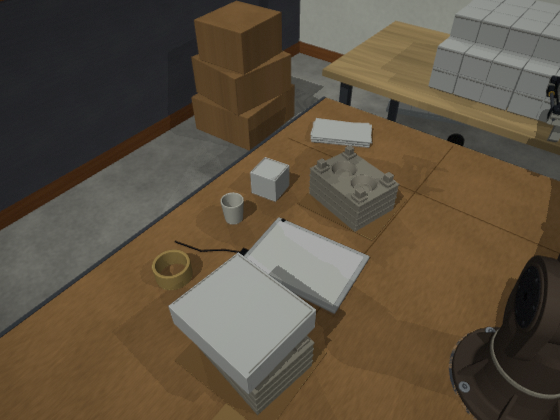

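```bash
python3 -m crank '[{"tx":0,"ty":0,"tz":0,"spin":3},{"tx":0,"ty":0,"tz":0,"spin":6},{"tx":0,"ty":0,"tz":0,"spin":6},{"tx":0,"ty":0,"tz":0,"spin":6},{"tx":0,"ty":0,"tz":0,"spin":6},{"tx":0,"ty":0,"tz":0,"spin":4},{"tx":0.8,"ty":-1.4,"tz":0,"spin":0},{"tx":1.5,"ty":-2.6,"tz":0,"spin":0},{"tx":1.8,"ty":-3.3,"tz":0,"spin":0},{"tx":1.8,"ty":-3.3,"tz":0,"spin":0},{"tx":1.8,"ty":-3.3,"tz":0,"spin":0},{"tx":1.8,"ty":-3.3,"tz":0,"spin":0},{"tx":1.8,"ty":-3.3,"tz":0,"spin":0},{"tx":1.8,"ty":-3.3,"tz":0,"spin":0},{"tx":1.8,"ty":-3.3,"tz":0,"spin":0},{"tx":1.8,"ty":-3.3,"tz":0,"spin":0},{"tx":1.8,"ty":-3.3,"tz":0,"spin":0},{"tx":1.2,"ty":-2.1,"tz":0,"spin":0},{"tx":0.6,"ty":-1.0,"tz":0,"spin":0},{"tx":0,"ty":0,"tz":0,"spin":0}]' 1 10
python3 - <<'E'
from station import *
from h import *
s=sense();delta(s["eef_pos"],s["orientation"],[.463,-.3013,.16],-16);print(s["contact_force"])
d=get_image("wrist");cv2.imwrite(f"pics/wrist2.png",d["image"]);print(d["position"].tolist(),d["orientation"].tolist())
E
```

```text
time_s: 1.92
eef_pos: [0.461, -0.3025, 0.2266]
orientation: [-179.9, -0.0, -15.6]
contact_force: [-1.7, -0.9, -0.3]
gripper_width: 0.0918
tool delta cm [ 0.15 -0.16  6.66] spin 0.38
[-1.69209729 -0.86904374 -0.28877315]
[0.5282045231686108, -0.3218446642330592, 0.3850297502289555] [165.07060192151647, 0.0423465209331525, -105.64480313468106]
```

View pics/wrist2.png

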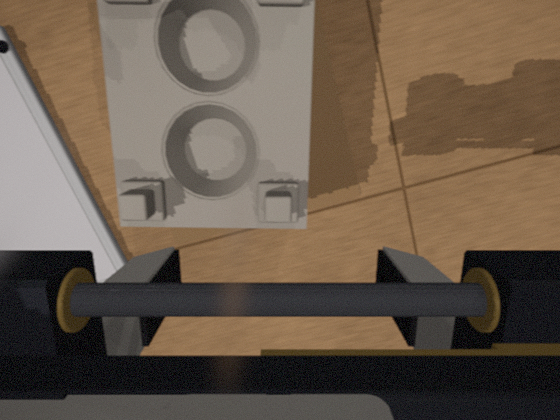

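Run:
```python
from h import *
crop("pics/wrist2.png","pics/c5.png",90,160,330,240,3.3)
```

```text
(no output)
```

View pics/c5.png

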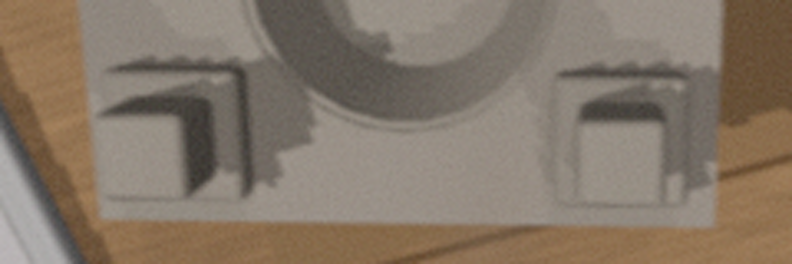

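Run:
```python
from h import *
cam=(363.2679368387077,278.03198873823044,212.5456950365759,[0.5282045231686108,-0.3218446642330592,0.3850297502289555],[165.07060192151647,0.0423465209331525,-105.64480313468106])
a=ray("",278.2,209.4,.129,cam);b=ray("",132.4,207.3,.129,cam);print(a,b,np.linalg.norm(a-b),np.degrees(np.arctan2(*(b-a)[1::-1]))-90)
c=ray("",307,228.5,.099,cam);d=ray("",120.3,226.7,.099,cam);print(c,d,np.linalg.norm(c-d),np.degrees(np.arctan2(*(d-c)[1::-1]))-90)
r=R.from_euler('z',-16.3,degrees=True)
print("post2 from corner",c+r.apply([.022,.022,0]))
for t in(a,): delta([.461,-.3025,.2266],[-179.9,0,-15.6],[t[0],t[1],.1115],-16.3)
```

```text
[ 0.46476817 -0.3040099   0.129     ] [ 0.4948447  -0.20238175  0.129     ] 0.10598526780666424 -16.485953008566426
[ 0.43527745 -0.32040386  0.099     ] [ 0.47821676 -0.17270069  0.099     ] 0.1538181117135566 -16.209862323343017
post2 from corner [ 0.46256784 -0.30546281  0.099     ]
tool delta cm [ 0.4   0.06 11.51] spin 0.7
```

```bash
python3 -m crank '[{"tx":0.2,"ty":0,"tz":0.5,"spin":0.7},{"tx":0.2,"ty":0,"tz":1,"spin":0},{"tx":0,"ty":0,"tz":1.5,"spin":0},{"tx":0,"ty":0,"tz":1.5,"spin":0},{"tx":0,"ty":0,"tz":1.5,"spin":0},{"tx":0,"ty":0,"tz":1.5,"spin":0},{"tx":0,"ty":0,"tz":1.2,"spin":0},{"tx":0,"ty":0,"tz":0.8,"spin":0},{"tx":0,"ty":0,"tz":0.6,"spin":0},{"tx":0,"ty":0,"tz":0.5,"spin":0},{"tx":0,"ty":0,"tz":0.4,"spin":0},{"tx":0,"ty":0,"tz":0.3,"spin":0},{"tx":0,"ty":0,"tz":0.1,"spin":0},{"tx":0,"ty":0,"tz":0,"spin":0},{"tx":0,"ty":0,"tz":0,"spin":0}]' 1 10
python3 - <<'E'
from station import *
from h import *
d=get_image("wrist");cv2.imwrite(f"pics/wrist3.png",d["image"]);print(d["position"].tolist(),d["orientation"].tolist())
d=get_image("side");cv2.imwrite(f"pics/side3.png",d["image"][80:300,250:500])
crop("pics/side3.png","pics/c6.png",0,0,250,220,3)
E
```

```text
time_s: 3.22
eef_pos: [0.463, -0.3062, 0.1131]
orientation: [180.0, -0.0, -16.6]
contact_force: [-0.1, 0.3, -0.2]
gripper_width: 0.0915
[0.5298538022846917, -0.3265648884249486, 0.27149944203370474] [165.0834265307428, -0.02825183189808723, -106.61735044397453]
```

View pics/wrist3.png

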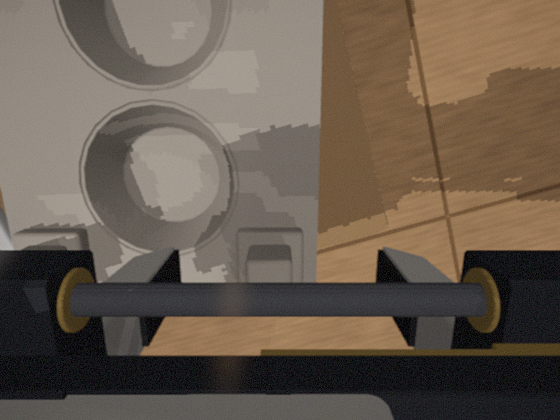

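View pics/c6.png

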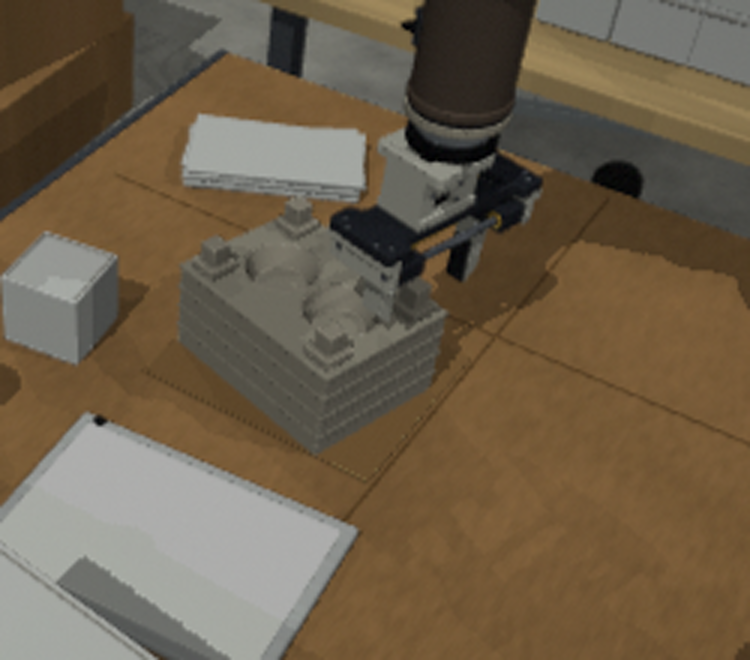

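Run:
```python
from h import *
crop("pics/wrist3.png","pics/c7.png",220,210,340,290,6)
cam=(363.2679368387077,278.03198873823044,212.5456950365759,[0.5298538022846917,-0.3265648884249486,0.27149944203370474],[165.0834265307428,-0.02825183189808723,-106.61735044397453])
a=ray("",270,262,.129,cam);print(a);delta([.463,-.3062,.1131],[180,0,-16.6],a,-16.3)
```

```text
[ 0.47376937 -0.30636952  0.129     ]
tool delta cm [ 1.04 -0.29 -1.59] spin -0.3
```

View pics/c7.png

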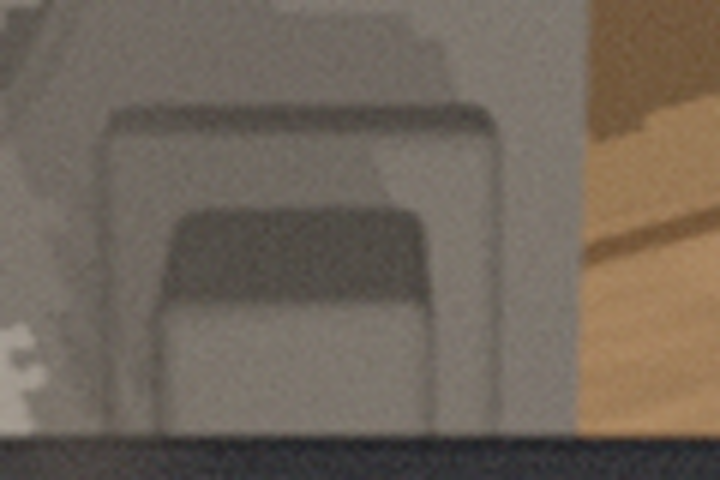

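```bash
python3 -m crank '[{"tx":0.05,"ty":-0.15,"tz":0,"spin":-0.3},{"tx":0,"ty":-0.15,"tz":0.1,"spin":0},{"tx":0,"ty":0,"tz":0,"spin":0}]' 1 10 ; python3 -m crank '[{"tx":0,"ty":0,"tz":0,"spin":0},{"tx":0,"ty":0,"tz":0,"spin":0},{"tx":0,"ty":0,"tz":0,"spin":0},{"tx":0,"ty":0,"tz":0,"spin":0},{"tx":0,"ty":0,"tz":0,"spin":0},{"tx":0,"ty":0,"tz":0,"spin":0}]' -1 10
python3 - <<'E'
from station import *
s=sense();print(s["eef_pos"],s["contact_force"],s["moment"],s["gripper_width"])
E
```

```text
time_s: 3.57
eef_pos: [0.4643, -0.3029, 0.1117]
orientation: [-180.0, -0.0, -16.3]
contact_force: [0.2, 0.4, -0.6]
gripper_width: 0.0919
time_s: 4.07
eef_pos: [0.4641, -0.3035, 0.1117]
orientation: [180.0, 0.0, -16.3]
contact_force: [0.0, -1.0, 0.2]
gripper_width: 0.0566
[ 0.46408673 -0.30346964  0.11172334] [ 0.03551665 -0.96703309  0.23681311] [ 0.07864805 -0.06089393  0.02264908] 0.05661629282610154
```

```bash
python3 -m crank '[{"tx":0,"ty":0,"tz":0,"spin":0},{"tx":0,"ty":0,"tz":0,"spin":0},{"tx":0,"ty":0,"tz":0,"spin":0},{"tx":0,"ty":0,"tz":0,"spin":0},{"tx":0,"ty":0,"tz":0,"spin":0},{"tx":0,"ty":0,"tz":0,"spin":0},{"tx":0,"ty":0,"tz":0,"spin":0},{"tx":0,"ty":0,"tz":0,"spin":0}]' -1 10
python3 - <<'E'
from station import *
import cv2
s=sense();print(s["eef_pos"],s["contact_force"],s["moment"],s["gripper_width"])
d=get_image("side");cv2.imwrite("pics/side4.png",d["image"])
E
```

```text
time_s: 4.73
eef_pos: [0.4641, -0.3034, 0.1117]
orientation: [180.0, 0.0, -16.3]
contact_force: [-0.0, 0.4, -0.3]
gripper_width: 0.0196
[ 0.46411261 -0.30338188  0.11172398] [-0.03301138  0.43229485 -0.33839988] [ 0.07372733 -0.01766291  0.01474302] 0.019624194831354178
```

```bash
python3 -m crank '[{"tx":0.004,"ty":-0.003,"tz":-0.025,"spin":0},{"tx":0.004,"ty":-0.003,"tz":-0.025,"spin":0},{"tx":0.004,"ty":-0.003,"tz":-0.025,"spin":0},{"tx":0.004,"ty":-0.003,"tz":-0.025,"spin":0},{"tx":0.004,"ty":-0.003,"tz":-0.025,"spin":0},{"tx":0.004,"ty":-0.003,"tz":-0.025,"spin":0},{"tx":0.004,"ty":-0.003,"tz":-0.025,"spin":0},{"tx":0.004,"ty":-0.003,"tz":-0.025,"spin":0},{"tx":0.004,"ty":-0.003,"tz":-0.025,"spin":0},{"tx":0.004,"ty":-0.003,"tz":-0.025,"spin":0}]' -1 10
python3 - <<'E'
from station import *
import cv2
s=sense();print(s["eef_pos"],s["contact_force"],s["moment"],s["gripper_width"])
d=get_image("side");cv2.imwrite("pics/side5.png",d["image"])
a=cv2.imread("pics/side4.png");b=d["image"]
f=lambda i:cv2.resize(i[130:240,300:420],None,fx=3.3,fy=3.3,interpolation=cv2.INTER_CUBIC)
cv2.imwrite("pics/cmp5.png",cv2.hconcat([f(a),f(b)]))
E
```

```text
time_s: 5.62
eef_pos: [0.4646, -0.3032, 0.1143]
orientation: [180.0, -0.0, -16.3]
contact_force: [0.6, 0.8, -0.4]
gripper_width: 0.0203
[ 0.46462463 -0.30323357  0.11425251] [ 0.57319172  0.80911302 -0.40161566] [0.00850181 0.09863558 0.03422999] 0.020298470055297613
```

View pics/cmp5.png

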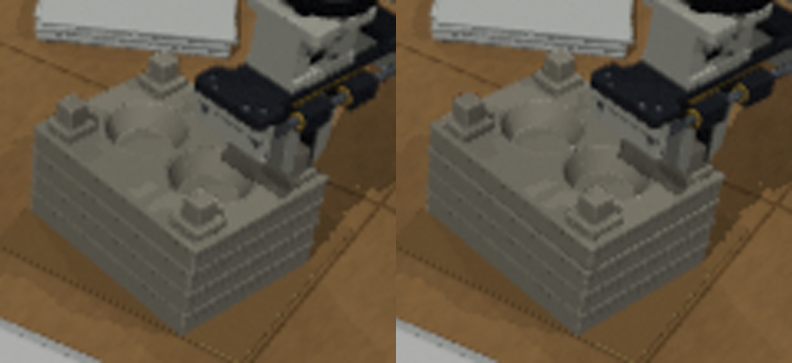

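```bash
python3 -m crank '[{"tx":0.004,"ty":-0.003,"tz":-0.025,"spin":0},{"tx":0.004,"ty":-0.003,"tz":-0.025,"spin":0},{"tx":0.004,"ty":-0.003,"tz":-0.025,"spin":0},{"tx":0.004,"ty":-0.003,"tz":-0.025,"spin":0},{"tx":0.004,"ty":-0.003,"tz":-0.025,"spin":0},{"tx":0.004,"ty":-0.003,"tz":-0.025,"spin":0},{"tx":0.004,"ty":-0.003,"tz":-0.025,"spin":0},{"tx":0.004,"ty":-0.003,"tz":-0.025,"spin":0},{"tx":0.004,"ty":-0.003,"tz":-0.025,"spin":0},{"tx":0.004,"ty":-0.003,"tz":-0.025,"spin":0},{"tx":0.004,"ty":-0.003,"tz":-0.025,"spin":0},{"tx":0.004,"ty":-0.003,"tz":-0.025,"spin":0}]' -1 10
python3 - <<'E'
from station import *
import cv2
s=sense();print(s["eef_pos"],s["contact_force"],s["moment"],s["gripper_width"])
d=get_image("side");cv2.imwrite("pics/side6.png",d["image"])
a=cv2.imread("pics/side4.png");b=d["image"]
f=lambda i:cv2.resize(i[130:240,300:420],None,fx=3.3,fy=3.3,interpolation=cv2.INTER_CUBIC)
e=get_image("scene")["image"];cv2.imwrite("pics/scene6.png",e)
g=cv2.resize(e[150:240,165:270],(424,363),interpolation=cv2.INTER_CUBIC)
cv2.imwrite("pics/cmp6.png",cv2.hconcat([f(b),g]))
E
```

```text
time_s: 6.67
eef_pos: [0.4652, -0.3031, 0.1172]
orientation: [180.0, -0.0, -16.3]
contact_force: [0.2, -0.1, -3.5]
gripper_width: 0.0197
[ 0.46521033 -0.30307322  0.11723801] [ 0.15135175 -0.1054261  -3.47852822] [-0.14893319 -0.03110614 -0.04097981] 0.019723237123917797
```

View pics/cmp6.png

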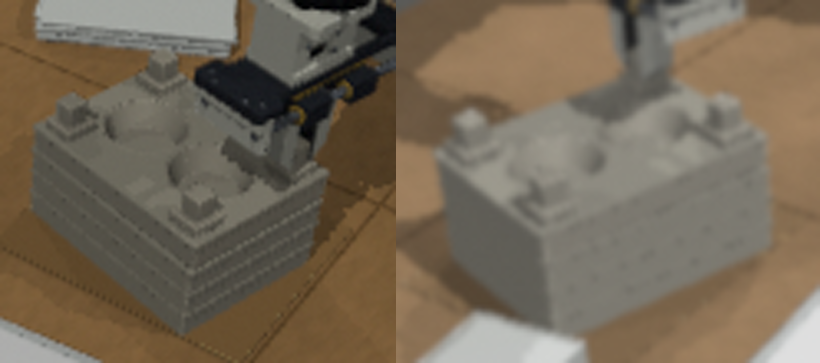

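```bash
python3 -m crank '[{"tx":0.005,"ty":-0.003,"tz":-0.03,"spin":0},{"tx":0.005,"ty":-0.003,"tz":-0.03,"spin":0},{"tx":0.005,"ty":-0.003,"tz":-0.03,"spin":0},{"tx":0.005,"ty":-0.003,"tz":-0.03,"spin":0},{"tx":0.005,"ty":-0.003,"tz":-0.03,"spin":0},{"tx":0.005,"ty":-0.003,"tz":-0.03,"spin":0},{"tx":0.005,"ty":-0.003,"tz":-0.03,"spin":0},{"tx":0.005,"ty":-0.003,"tz":-0.03,"spin":0},{"tx":0.005,"ty":-0.003,"tz":-0.03,"spin":0},{"tx":0.005,"ty":-0.003,"tz":-0.03,"spin":0},{"tx":0.005,"ty":-0.003,"tz":-0.03,"spin":0},{"tx":0.005,"ty":-0.003,"tz":-0.03,"spin":0}]' -1 10
cat > look.py <<'E'
import sys,cv2
from station import *
k=sys.argv[1]
s=sense();print(s["eef_pos"],s["contact_force"],s["moment"],s["gripper_width"])
b=get_image("side")["image"];cv2.imwrite(f"pics/side{k}.png",b)
f=lambda i:cv2.resize(i[125:235,295:415],None,fx=3.3,fy=3.3,interpolation=cv2.INTER_CUBIC)
e=get_image("scene")["image"];cv2.imwrite(f"pics/scene{k}.png",e)
g=cv2.resize(e[150:240,165:267],(400,363),interpolation=cv2.INTER_CUBIC)
cv2.imwrite(f"pics/cmp{k}.png",cv2.hconcat([f(b),g]))
E
python3 look.py 7
```

```text
time_s: 7.77
eef_pos: [0.4658, -0.3029, 0.1209]
orientation: [180.0, 0.0, -16.3]
contact_force: [0.2, -1.2, -1.8]
gripper_width: 0.0197
[ 0.46579526 -0.30286437  0.12088579] [ 0.18644979 -1.21161442 -1.79679813] [-0.10129817  0.02560304 -0.04647191] 0.019712711194517646
```

View pics/cmp7.png

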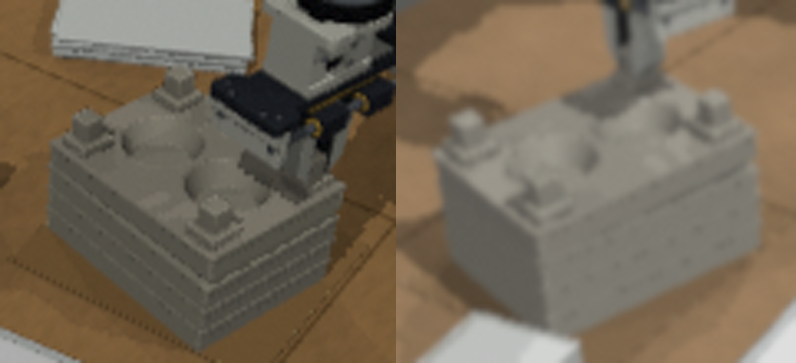

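```bash
python3 -m crank '[{"tx":0.012,"ty":0,"tz":-0.03,"spin":0},{"tx":0.012,"ty":0,"tz":-0.03,"spin":0},{"tx":0.012,"ty":0,"tz":-0.03,"spin":0},{"tx":0.012,"ty":0,"tz":-0.03,"spin":0},{"tx":0.012,"ty":0,"tz":-0.03,"spin":0},{"tx":0.012,"ty":0,"tz":-0.03,"spin":0},{"tx":0.012,"ty":0,"tz":-0.03,"spin":0},{"tx":0.012,"ty":0,"tz":-0.03,"spin":0},{"tx":0.012,"ty":0,"tz":-0.03,"spin":0},{"tx":0.012,"ty":0,"tz":-0.03,"spin":0},{"tx":0.012,"ty":0,"tz":-0.03,"spin":0},{"tx":0.012,"ty":0,"tz":-0.03,"spin":0},{"tx":0.012,"ty":0,"tz":-0.03,"spin":0},{"tx":0.012,"ty":0,"tz":-0.03,"spin":0},{"tx":0.012,"ty":0,"tz":-0.03,"spin":0},{"tx":0.012,"ty":0,"tz":-0.03,"spin":0}]' -1 10
python3 look.py 8
```

```text
time_s: 9.2
eef_pos: [0.4676, -0.3034, 0.1256]
orientation: [180.0, 0.0, -16.3]
contact_force: [-1.5, -1.8, -0.3]
gripper_width: 0.0199
[ 0.46762285 -0.3034248   0.12564126] [-1.45084831 -1.77122471 -0.25680574] [-0.0483914   0.61385424 -0.02883161] 0.019876200704760143
```

View pics/cmp8.png

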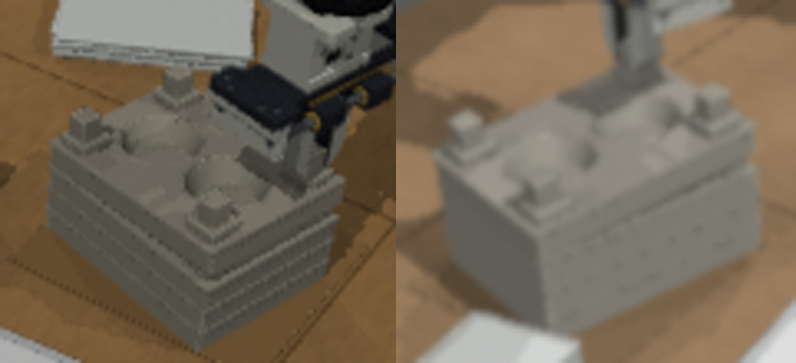

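```bash
python3 -m crank '[{"tx":0.012,"ty":0,"tz":-0.03,"spin":0},{"tx":0.012,"ty":0,"tz":-0.03,"spin":0},{"tx":0.012,"ty":0,"tz":-0.03,"spin":0},{"tx":0.012,"ty":0,"tz":-0.03,"spin":0},{"tx":0.012,"ty":0,"tz":-0.03,"spin":0},{"tx":0.012,"ty":0,"tz":-0.03,"spin":0},{"tx":0.012,"ty":0,"tz":-0.03,"spin":0},{"tx":0.012,"ty":0,"tz":-0.03,"spin":0},{"tx":0.012,"ty":0,"tz":-0.03,"spin":0},{"tx":0.012,"ty":0,"tz":-0.03,"spin":0},{"tx":0.012,"ty":0,"tz":-0.03,"spin":0},{"tx":0.012,"ty":0,"tz":-0.03,"spin":0},{"tx":0.012,"ty":0,"tz":-0.03,"spin":0},{"tx":0.012,"ty":0,"tz":-0.03,"spin":0},{"tx":0.012,"ty":0,"tz":-0.03,"spin":0},{"tx":0.012,"ty":0,"tz":-0.03,"spin":0}]' -1 10
python3 look.py 9
```

```text
time_s: 10.63
eef_pos: [0.4696, -0.3039, 0.1305]
orientation: [180.0, -0.0, -16.3]
contact_force: [-1.4, -0.6, -1.5]
gripper_width: 0.02
[ 0.46955678 -0.30393505  0.13047115] [-1.43904497 -0.55124445 -1.47699879] [-0.05666992  0.58496885 -0.03735998] 0.02002985621629464
```

View pics/cmp9.png

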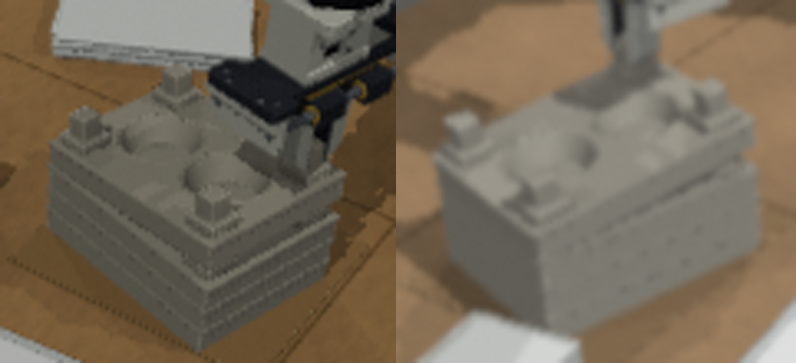

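```bash
python3 -m crank '[{"tx":0.012,"ty":0,"tz":-0.03,"spin":0},{"tx":0.012,"ty":0,"tz":-0.03,"spin":0},{"tx":0.012,"ty":0,"tz":-0.03,"spin":0},{"tx":0.012,"ty":0,"tz":-0.03,"spin":0},{"tx":0.012,"ty":0,"tz":-0.03,"spin":0},{"tx":0.012,"ty":0,"tz":-0.03,"spin":0},{"tx":0.012,"ty":0,"tz":-0.03,"spin":0},{"tx":0.012,"ty":0,"tz":-0.03,"spin":0},{"tx":0.012,"ty":0,"tz":-0.03,"spin":0},{"tx":0.012,"ty":0,"tz":-0.03,"spin":0},{"tx":0.012,"ty":0,"tz":-0.03,"spin":0},{"tx":0.012,"ty":0,"tz":-0.03,"spin":0},{"tx":0.012,"ty":0,"tz":-0.03,"spin":0},{"tx":0.012,"ty":0,"tz":-0.03,"spin":0},{"tx":0.012,"ty":0,"tz":-0.03,"spin":0},{"tx":0.012,"ty":0,"tz":-0.03,"spin":0},{"tx":0.012,"ty":0,"tz":-0.03,"spin":0},{"tx":0.012,"ty":0,"tz":-0.03,"spin":0}]' -1 10
python3 look.py 10
```

```text
time_s: 12.23
eef_pos: [0.4716, -0.3045, 0.1358]
orientation: [180.0, 0.0, -16.3]
contact_force: [-2.2, 0.0, -2.8]
gripper_width: 0.02
[ 0.471557   -0.30453697  0.13583198] [-2.16255995  0.0033207  -2.77624831] [0.03098912 0.56619975 0.05303829] 0.019979141308205137
```

View pics/cmp10.png

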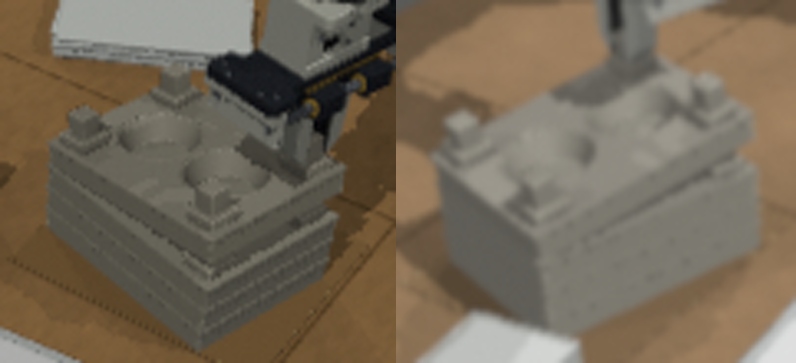

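Run:
```python
from h import *
crop("pics/side10.png","pics/c10.png",300,135,405,235,6)
crop("pics/scene10.png","pics/c10b.png",165,155,270,235,7)
a=cv2.imread("pics/side4.png").astype(int);b=cv2.imread("pics/side10.png").astype(int)
```

```text
(no output)
```

View pics/c10.png

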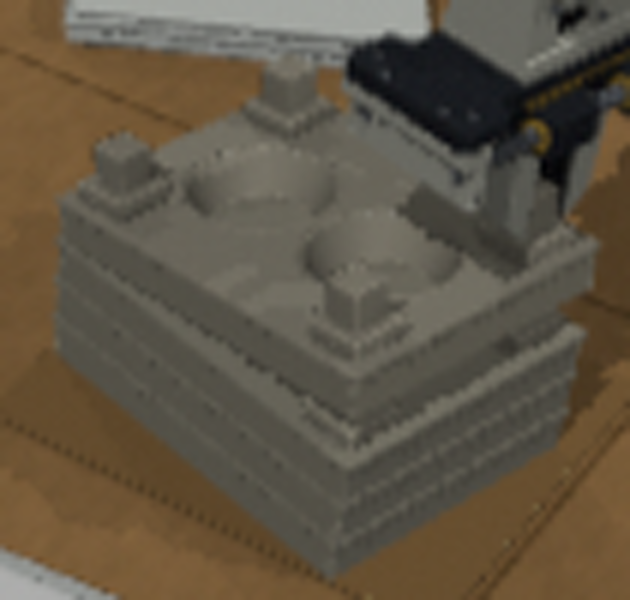

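View pics/c10b.png

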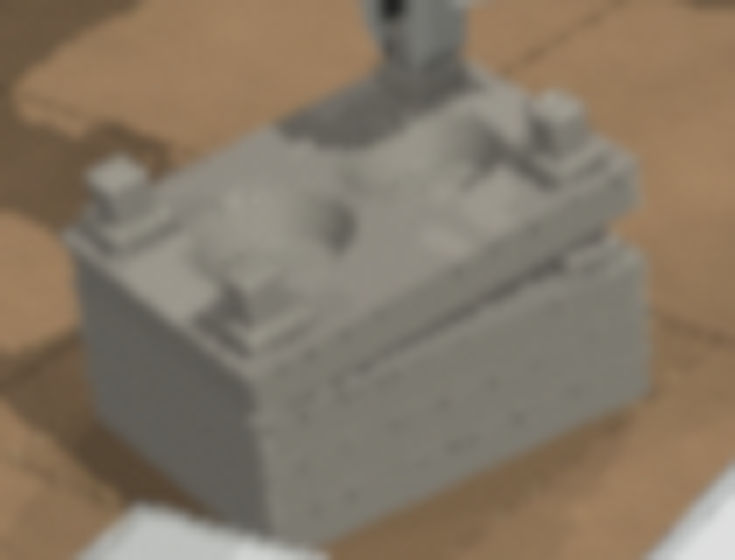

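```bash
python3 -m crank '[{"tx":0.016,"ty":0,"tz":-0.04,"spin":0},{"tx":0.016,"ty":0,"tz":-0.04,"spin":0},{"tx":0.016,"ty":0,"tz":-0.04,"spin":0},{"tx":0.016,"ty":0,"tz":-0.04,"spin":0},{"tx":0.016,"ty":0,"tz":-0.04,"spin":0},{"tx":0.016,"ty":0,"tz":-0.04,"spin":0},{"tx":0.016,"ty":0,"tz":-0.04,"spin":0},{"tx":0.016,"ty":0,"tz":-0.04,"spin":0},{"tx":0.016,"ty":0,"tz":-0.04,"spin":0},{"tx":0.016,"ty":0,"tz":-0.04,"spin":0},{"tx":0.016,"ty":0,"tz":-0.04,"spin":0},{"tx":0.016,"ty":0,"tz":-0.04,"spin":0},{"tx":0.016,"ty":0,"tz":-0.04,"spin":0},{"tx":0.016,"ty":0,"tz":-0.04,"spin":0},{"tx":0.016,"ty":0,"tz":-0.04,"spin":0},{"tx":0.016,"ty":0,"tz":-0.04,"spin":0}]' -1 10
python3 look.py 11
```

```text
time_s: 13.67
eef_pos: [0.4739, -0.3053, 0.1423]
orientation: [180.0, 0.0, -16.3]
contact_force: [-2.8, -0.3, -1.1]
gripper_width: 0.0197
[ 0.47393847 -0.30529894  0.14229598] [-2.79100585 -0.29942905 -1.08421784] [0.07987972 0.76060977 0.06108309] 0.019736120632313406
```

View pics/cmp11.png

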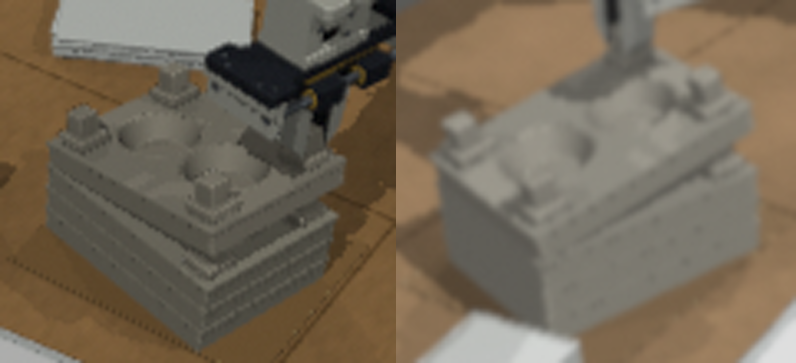

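```bash
python3 -m crank '[{"tx":-0.01,"ty":0,"tz":-0.04,"spin":0},{"tx":-0.01,"ty":0,"tz":-0.04,"spin":0},{"tx":-0.01,"ty":0,"tz":-0.04,"spin":0},{"tx":0,"ty":0,"tz":-0.04,"spin":0},{"tx":0,"ty":0,"tz":-0.04,"spin":0},{"tx":0,"ty":0,"tz":-0.04,"spin":0},{"tx":0,"ty":0,"tz":-0.04,"spin":0},{"tx":0,"ty":0,"tz":-0.04,"spin":0},{"tx":0,"ty":0,"tz":-0.04,"spin":0},{"tx":0,"ty":0,"tz":-0.04,"spin":0}]' -1 10
python3 look.py 12
```

```text
time_s: 14.6
eef_pos: [0.4738, -0.3051, 0.1462]
orientation: [-180.0, -0.0, -16.3]
contact_force: [2.2, 0.6, -3.7]
gripper_width: 0.0195
[ 0.47383243 -0.3051275   0.14623263] [ 2.15533732  0.57528743 -3.71363943] [-0.01327233 -0.23252082  0.01977187] 0.019548454572678686
```

View pics/cmp12.png

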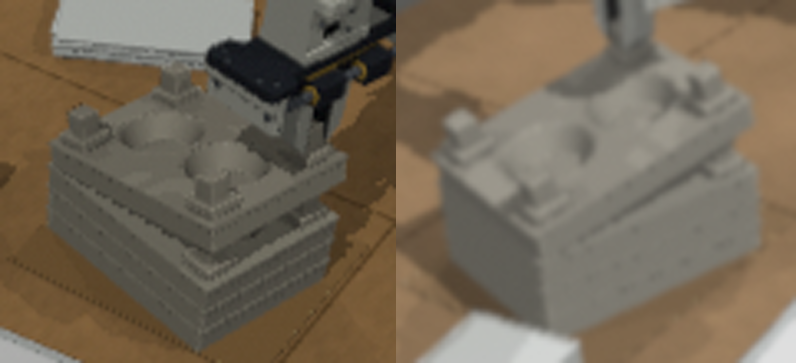

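```bash
python3 -m crank '[{"tx":0.025,"ty":0,"tz":-0.02,"spin":0},{"tx":0.025,"ty":0,"tz":-0.03,"spin":0},{"tx":0.025,"ty":0,"tz":-0.04,"spin":0},{"tx":0.018,"ty":0,"tz":-0.04,"spin":0},{"tx":0.018,"ty":0,"tz":-0.04,"spin":0},{"tx":0.018,"ty":0,"tz":-0.04,"spin":0},{"tx":0.018,"ty":0,"tz":-0.04,"spin":0},{"tx":0.018,"ty":0,"tz":-0.04,"spin":0},{"tx":0.018,"ty":0,"tz":-0.04,"spin":0},{"tx":0.018,"ty":0,"tz":-0.04,"spin":0},{"tx":0.018,"ty":0,"tz":-0.04,"spin":0},{"tx":0.018,"ty":0,"tz":-0.04,"spin":0},{"tx":0.018,"ty":0,"tz":-0.04,"spin":0},{"tx":0.018,"ty":0,"tz":-0.04,"spin":0}]' -1 10
python3 look.py 13
```

```text
time_s: 15.87
eef_pos: [0.4764, -0.306, 0.1516]
orientation: [180.0, -0.0, -16.3]
contact_force: [0.6, -0.3, -4.1]
gripper_width: 0.0199
[ 0.47638021 -0.30597855  0.15157494] [ 0.646589   -0.30092476 -4.0655165 ] [ 0.03323487 -0.01438547 -0.01610351] 0.019931830753898438
```

View pics/cmp13.png

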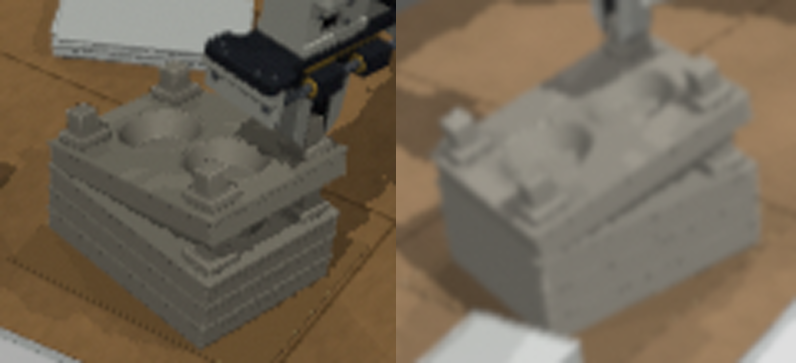

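```bash
python3 -m crank '[{"tx":0.02,"ty":0,"tz":-0.04,"spin":0},{"tx":0.02,"ty":0,"tz":-0.04,"spin":0},{"tx":0.02,"ty":0,"tz":-0.04,"spin":0},{"tx":0.02,"ty":0,"tz":-0.04,"spin":0},{"tx":0.02,"ty":0,"tz":-0.04,"spin":0},{"tx":0.02,"ty":0,"tz":-0.04,"spin":0},{"tx":0.02,"ty":0,"tz":-0.04,"spin":0},{"tx":0.02,"ty":0,"tz":-0.04,"spin":0},{"tx":0.02,"ty":0,"tz":-0.04,"spin":0},{"tx":0.02,"ty":0,"tz":-0.04,"spin":0},{"tx":0.02,"ty":0,"tz":-0.04,"spin":0},{"tx":0.02,"ty":0,"tz":-0.04,"spin":0},{"tx":0.02,"ty":0,"tz":-0.04,"spin":0},{"tx":0.02,"ty":0,"tz":-0.04,"spin":0},{"tx":0.02,"ty":0,"tz":-0.04,"spin":0},{"tx":0.02,"ty":0,"tz":-0.04,"spin":0}]' -1 10
python3 look.py 14
```

```text
time_s: 17.3
eef_pos: [0.4795, -0.3068, 0.158]
orientation: [180.0, -0.0, -16.3]
contact_force: [0.7, 0.3, -5.6]
gripper_width: 0.0198
[ 0.47945285 -0.30684659  0.15798323] [ 0.74616384  0.31292432 -5.62599495] [-0.02565817 -0.02805368 -0.08733977] 0.01981597012561534
```

View pics/cmp14.png

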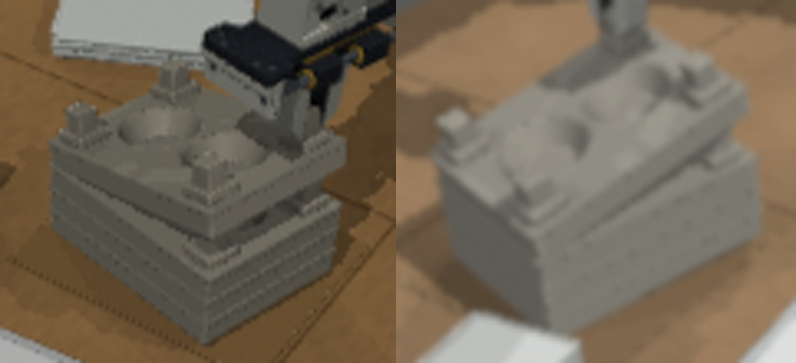

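```bash
python3 -m crank '[{"tx":-0.02,"ty":0,"tz":0.05,"spin":0},{"tx":-0.025,"ty":0,"tz":0.06,"spin":0},{"tx":-0.03,"ty":0,"tz":0.07,"spin":0},{"tx":-0.03,"ty":0,"tz":0.07,"spin":0},{"tx":-0.03,"ty":0,"tz":0.07,"spin":0},{"tx":-0.03,"ty":0,"tz":0.07,"spin":0},{"tx":-0.03,"ty":0,"tz":0.07,"spin":0},{"tx":-0.03,"ty":0,"tz":0.07,"spin":0},{"tx":-0.025,"ty":0,"tz":0.06,"spin":0},{"tx":0,"ty":0,"tz":0,"spin":0}]' -1 10
python3 look.py 15
```

```text
time_s: 18.23
eef_pos: [0.4769, -0.306, 0.1519]
orientation: [-180.0, 0.0, -16.3]
contact_force: [-2.6, -0.7, -0.4]
gripper_width: 0.0199
[ 0.47687897 -0.30602527  0.15188031] [-2.61488954 -0.68193439 -0.39128433] [-0.14361346  0.52180595 -0.01664052] 0.019891053798288285
```

Run:
```python
from h import *
for k in(10,14,15):
    crop(f"pics/side{k}.png",f"/tmp/a.png",300,130,405,235,3.7);crop(f"pics/scene{k}.png","/tmp/b.png",165,145,270,240,3.9)
    a=cv2.imread("/tmp/a.png");b=cv2.imread("/tmp/b.png");h=min(len(a),len(b));cv2.imwrite(f"pics/d{k}.png",cv2.hconcat([a[:h],b[:h]]))
```

```text
(no output)
```

View pics/d14.png

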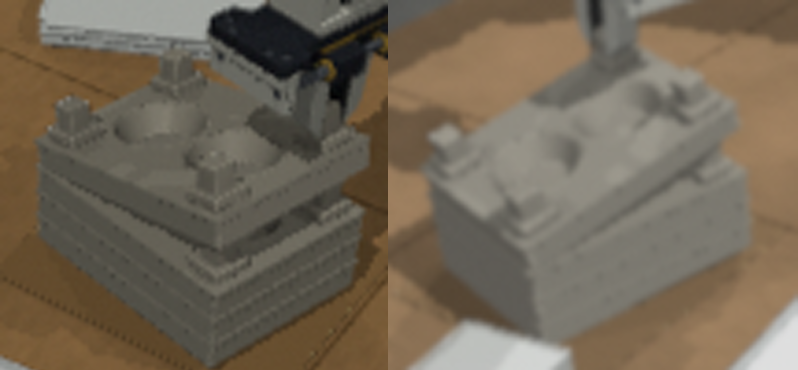

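View pics/d15.png

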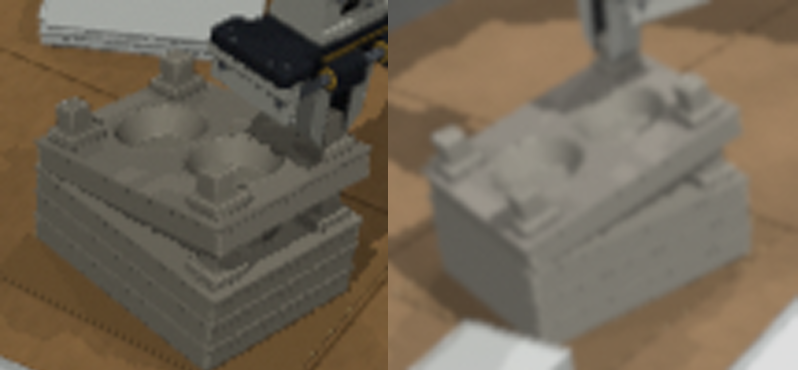

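```bash
cat > mv.py <<'E'
from h import *
import sys
k0,k1=sys.argv[1:3]
def sh(n,x0,y0,x1,y1):
    g=lambda k:cv2.cvtColor(cv2.imread(f"pics/{n}{k}.png"),cv2.COLOR_BGR2GRAY).astype(np.float32)[y0:y1,x0:x1]
    a,b=g(k0),g(k1);w=np.eye(2,3,dtype=np.float32)
    c,w=cv2.findTransformECC(a,b,w,cv2.MOTION_TRANSLATION,(3,200,1e-6),None,3);print(n,(x0,y0),round(c,3),w[:,2].round(2))
sh("side",325,205,362,230);sh("side",365,195,402,224);sh("scene",195,205,235,235);sh("scene",230,190,262,222);sh("scene",168,200,200,228)
E
python3 mv.py 4 10 2>&1|grep -v scene; python3 mv.py 6 10; echo; python3 mv.py 6 15;echo; python3 mv.py 6 14
```

```text
side (325, 205) 0.588 [-0.28  0.24]
side (365, 195) 0.486 [ 0.03 -0.75]
Traceback (most recent call last):
  File "mv.py", line 8, in <module>
  File "mv.py", line 6, in sh
    a,b=g(k0),g(k1);w=np.eye(2,3,dtype=np.float32)
        ~^^^^
  File "mv.py", line 5, in <lambda>
    g=lambda k:cv2.cvtColor(cv2.imread(f"pics/{n}{k}.png"),cv2.COLOR_BGR2GRAY).astype(np.float32)[y0:y1,x0:x1]
               ~~~~~~~~~~~~^^^^^^^^^^^^^^^^^^^^^^^^^^^^^^^^^^^^^^^^^^^^^^^^^^^
cv2.error: OpenCV(4.12.0) /io/opencv/modules/imgproc/src/color.cpp:199: error: (-215:Assertion failed) !_src.empty() in function 'cvtColor'

side (325, 205) 0.816 [-0.04 -0.1 ]
side (365, 195) 0.671 [-0.02 -0.62]
scene (195, 205) 0.984 [-0.13  0.04]
scene (230, 190) 0.715 [-0.95  0.06]
scene (168, 200) 0.957 [-0.66  0.17]

side (325, 205) 0.636 [ 0.27 -0.4 ]

side (325, 205) 0.676 [2.27 1.5 ]
side (365, 195) 0.73 [-1.41  4.11]
scene (195, 205) 0.969 [-0.66 -0.16]Traceback (most recent call last):
  File "mv.py", line 8, in <module>
    sh("side",325,205,362,230);sh("side",365,195,402,224);sh("scene",195,205,235,235);sh("scene",2
[... 503 characters left out ...]
st recent call last):
  File "mv.py", line 8, in <module>
    sh("side",325,205,362,230);sh("side",365,195,402,224);sh("scene",195,205,235,235);sh("scene",230,190,262,222);sh("scene",168,200,200,228)
                                                                                      ~~^^^^^^^^^^^^^^^^^^^^^^^^^
  File "mv.py", line 7, in sh
    c,w=cv2.findTransformECC(a,b,w,cv2.MOTION_TRANSLATION,(3,200,1e-6),None,3);print(n,(x0,y0),round(c,3),w[:,2].round(2))
        ~~~~~~~~~~~~~~~~~~~~^^^^^^^^^^^^^^^^^^^^^^^^^^^^^^^^^^^^^^^^^^^^^^^^^^
cv2.error: OpenCV(4.12.0) /io/opencv/modules/video/src/ecc.cpp:574: error: (-7:Iterations do not converge) NaN encountered. in function 'findTransformECC'
```

```bash
python3 -m crank '[{"tx":0,"ty":0,"tz":-0.02,"spin":0},{"tx":0,"ty":0,"tz":-0.04,"spin":0},{"tx":0,"ty":0,"tz":-0.05,"spin":0},{"tx":0.01,"ty":0,"tz":-0.05,"spin":0},{"tx":0.01,"ty":0,"tz":-0.05,"spin":0},{"tx":0.02,"ty":0,"tz":-0.05,"spin":0},{"tx":0.02,"ty":0,"tz":-0.05,"spin":0},{"tx":0.02,"ty":0,"tz":-0.05,"spin":0},{"tx":0.02,"ty":0,"tz":-0.05,"spin":0},{"tx":0.02,"ty":0,"tz":-0.05,"spin":0},{"tx":0.02,"ty":0,"tz":-0.05,"spin":0},{"tx":0.02,"ty":0,"tz":-0.05,"spin":0}]' -1 3
cat > look.py <<'E'
import sys
from h import *
from station import *
k=sys.argv[1]
s=sense();print(s["eef_pos"],s["contact_force"],s["moment"],s["gripper_width"])
for n in("side","scene"):cv2.imwrite(f"pics/{n}{k}.png",get_image(n)["image"])
crop(f"pics/side{k}.png",f"/tmp/a.png",300,120,405,235,3.7);crop(f"pics/scene{k}.png","/tmp/b.png",165,135,270,240,3.9)
a=cv2.imread("/tmp/a.png");b=cv2.imread("/tmp/b.png");h=min(len(a),len(b));cv2.imwrite(f"pics/d{k}.png",cv2.hconcat([a[:h],b[:h]]))
E
python3 look.py 16
```

```text
time_s: 19.33
eef_pos: [0.4786, -0.3066, 0.1577]
orientation: [180.0, -0.0, -16.3]
contact_force: [1.4, 0.3, -4.0]
gripper_width: 0.0203
[ 0.47858885 -0.3065884   0.15768902] [ 1.38387839  0.28842943 -3.97737064] [ 0.11588205 -0.14540023  0.01543376] 0.02031944672323622
```

View pics/d16.png

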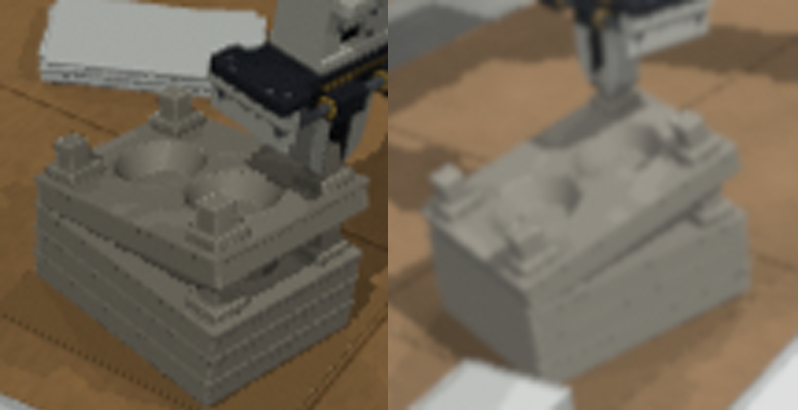

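```bash
python3 -m crank '[{"tx":0.03,"ty":0,"tz":-0.01,"spin":0},{"tx":0.03,"ty":0,"tz":-0.02,"spin":0},{"tx":0.03,"ty":0,"tz":-0.03,"spin":0},{"tx":0.03,"ty":0,"tz":-0.03,"spin":0},{"tx":0.03,"ty":0,"tz":-0.03,"spin":0},{"tx":0.03,"ty":0,"tz":-0.03,"spin":0},{"tx":0.03,"ty":0,"tz":-0.03,"spin":0},{"tx":0.03,"ty":0,"tz":-0.03,"spin":0}]' -1 3
python3 look.py 17
```

```text
time_s: 20.1
eef_pos: [0.4808, -0.3074, 0.1598]
orientation: [180.0, 0.0, -16.3]
contact_force: [-1.1, -0.7, -2.8]
gripper_width: 0.02
[ 0.48076061 -0.3073641   0.15978359] [-1.06692524 -0.66726763 -2.77307053] [ 0.00529473  0.24812692 -0.02997541] 0.020035273794725746
```

View pics/d17.png

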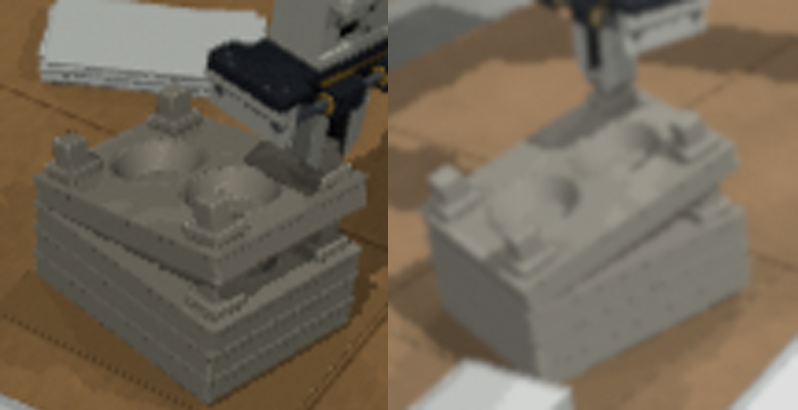

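```bash
python3 -m crank '[{"tx":0.02,"ty":0,"tz":-0.03,"spin":0},{"tx":0.02,"ty":0,"tz":-0.04,"spin":0},{"tx":0.025,"ty":0,"tz":-0.05,"spin":0},{"tx":0.025,"ty":0,"tz":-0.05,"spin":0},{"tx":0.025,"ty":0,"tz":-0.05,"spin":0},{"tx":0.025,"ty":0,"tz":-0.05,"spin":0},{"tx":0.025,"ty":0,"tz":-0.05,"spin":0},{"tx":0.025,"ty":0,"tz":-0.05,"spin":0},{"tx":0.025,"ty":0,"tz":-0.05,"spin":0},{"tx":0.025,"ty":0,"tz":-0.05,"spin":0}]' -1 3
python3 look.py 18
```

```text
time_s: 21.03
eef_pos: [0.4832, -0.3079, 0.1645]
orientation: [-180.0, -0.0, -16.3]
contact_force: [0.2, 0.3, -3.9]
gripper_width: 0.0201
[ 0.48321039 -0.30789069  0.16447794] [ 0.24930792  0.29787943 -3.88328276] [ 0.11232112 -0.16780541  0.03048575] 0.020055800364207267
```

View pics/d18.png

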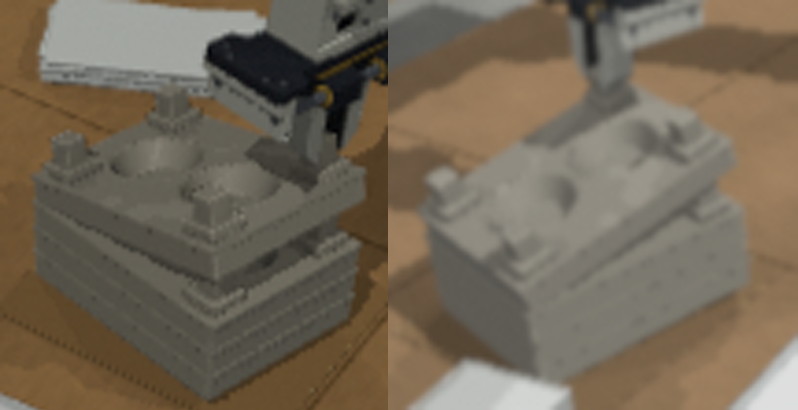

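Run:
```python
from h import *
for k in(6,18):
    crop(f"pics/side{k}.png",f"pics/es{k}.png",300,130,405,235,5.7);crop(f"pics/scene{k}.png",f"pics/ec{k}.png",165,150,270,240,6.6)
from station import *
d=get_image("wrist");cv2.imwrite("pics/w18.png",d["image"]);print(d["position"].tolist(),d["orientation"].tolist())
```

```text
[0.5502586602906798, -0.327969703295654, 0.322941020990527] [165.05885553200864, -0.022633549208872603, -106.32107154144194]
```

View pics/es6.png

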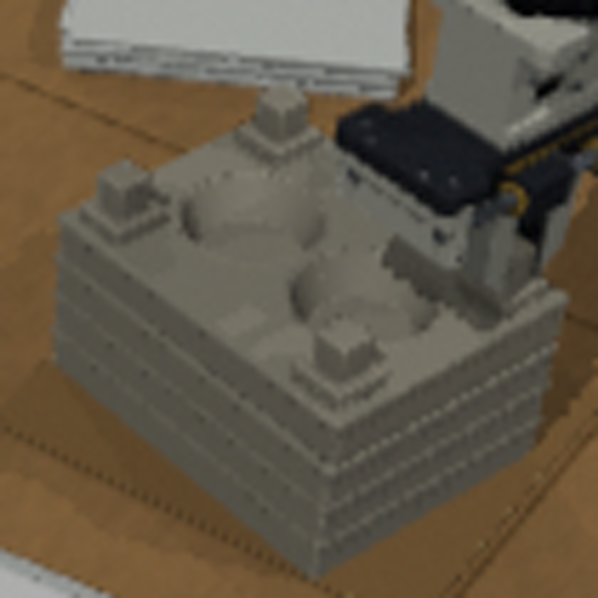

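View pics/es18.png

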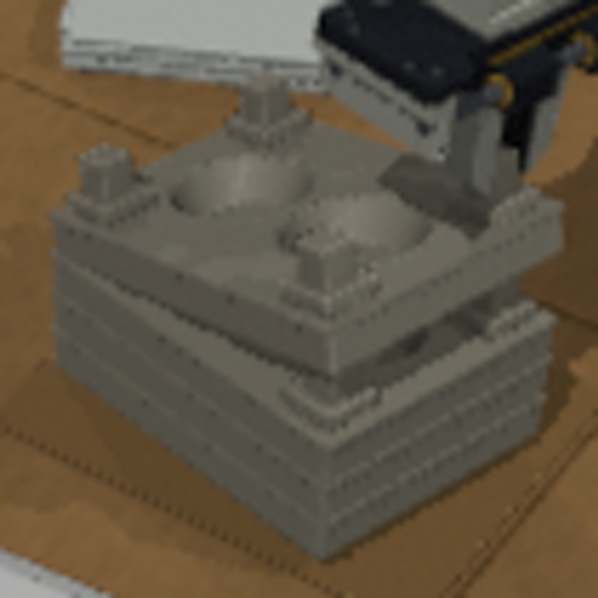

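View pics/ec6.png

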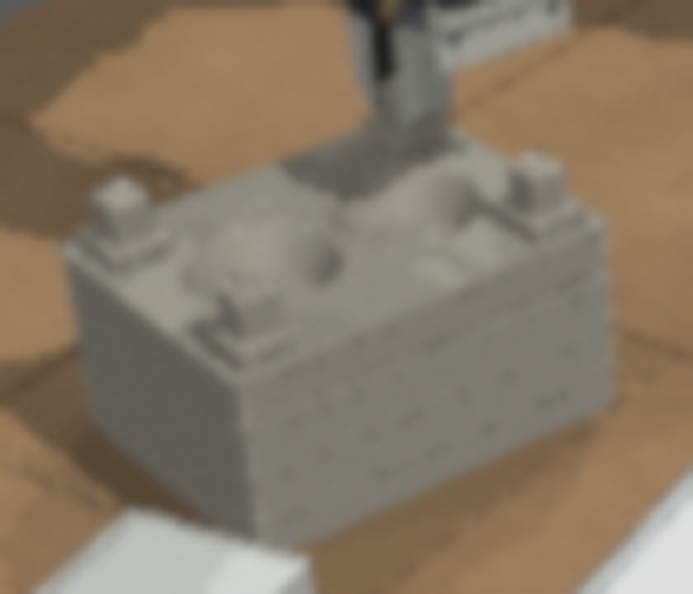

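View pics/ec18.png

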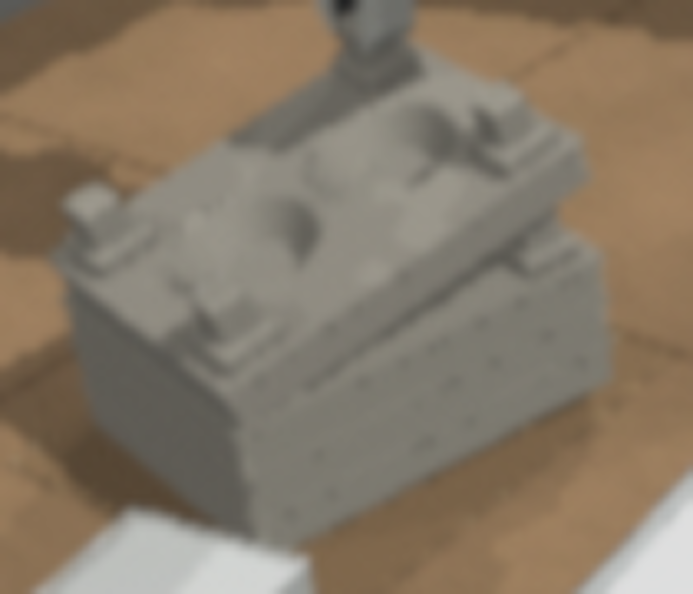

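View pics/w18.png

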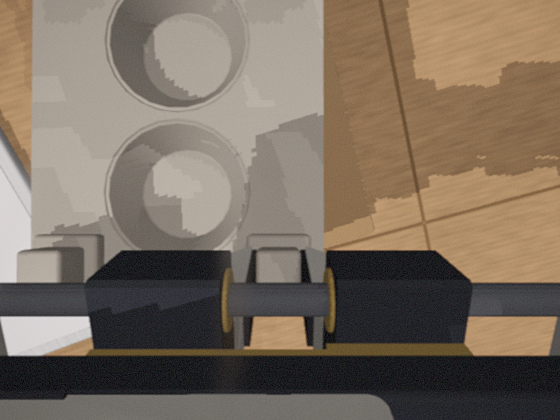

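```bash
python3 -m crank '[{"tx":-0.03,"ty":0,"tz":0.05,"spin":0},{"tx":-0.04,"ty":0,"tz":0.08,"spin":0},{"tx":-0.06,"ty":0,"tz":0.08,"spin":0},{"tx":-0.06,"ty":0,"tz":0.08,"spin":0},{"tx":-0.06,"ty":0,"tz":0.08,"spin":0},{"tx":-0.06,"ty":0,"tz":0.08,"spin":0},{"tx":-0.05,"ty":0,"tz":0.03,"spin":0},{"tx":-0.03,"ty":0,"tz":0,"spin":0}]' -1 3
python3 look.py 19
```

```text
time_s: 21.85
eef_pos: [0.4793, -0.3068, 0.1595]
orientation: [180.0, 0.0, -16.3]
contact_force: [-1.8, 0.1, -3.4]
gripper_width: 0.02
[ 0.47932045 -0.30683454  0.15954095] [-1.83215741  0.07379071 -3.40038034] [-0.07619441  0.34279314  0.00624144] 0.020033728256675484
```

View pics/d19.png

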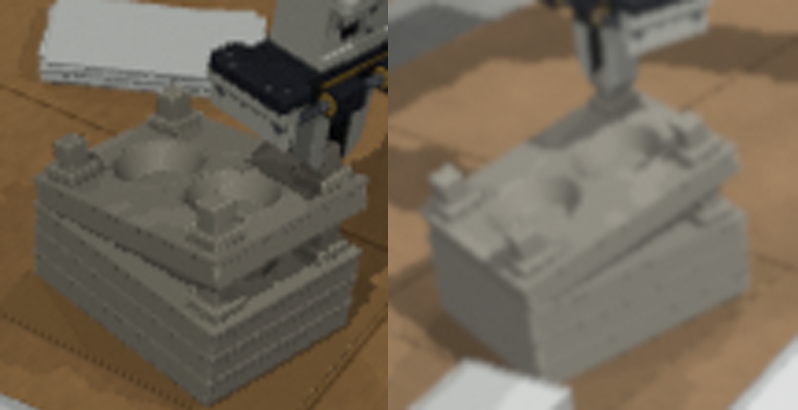

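```bash
python3 -m crank '[{"tx":-0.06,"ty":0,"tz":0.02,"spin":0},{"tx":-0.08,"ty":0,"tz":0.02,"spin":0},{"tx":-0.08,"ty":0,"tz":0.02,"spin":0},{"tx":-0.08,"ty":0,"tz":0,"spin":0},{"tx":0,"ty":0,"tz":0,"spin":0}]' -1 3
python3 look.py 20
```

```text
time_s: 22.37
eef_pos: [0.4767, -0.3057, 0.159]
orientation: [-180.0, -0.0, -16.3]
contact_force: [0.4, 0.7, -4.6]
gripper_width: 0.0197
[ 0.47665412 -0.30573239  0.15896924] [ 0.43970487  0.72027887 -4.63016265] [ 0.0677767  -0.161985    0.00226961] 0.019672249958337606
```

View pics/d20.png

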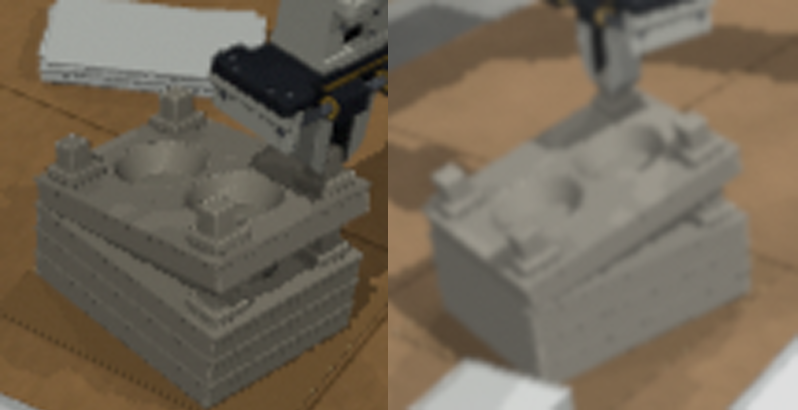

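```bash
python3 -m crank '[{"tx":-0.01,"ty":0,"tz":0.08,"spin":0},{"tx":-0.01,"ty":0,"tz":0.08,"spin":0},{"tx":-0.01,"ty":0,"tz":0.08,"spin":0},{"tx":-0.01,"ty":0,"tz":0.08,"spin":0},{"tx":-0.01,"ty":0,"tz":0.08,"spin":0},{"tx":-0.01,"ty":0,"tz":0.08,"spin":0},{"tx":0,"ty":0,"tz":0,"spin":0}]' -1 3
python3 look.py 21
```

```text
time_s: 23.05
eef_pos: [0.4758, -0.3058, 0.154]
orientation: [180.0, 0.0, -16.3]
contact_force: [-2.1, -0.0, -1.4]
gripper_width: 0.0202
[ 0.47580623 -0.30581892  0.15404544] [-2.1037815  -0.00553538 -1.39136185] [-0.0383828   0.50149588  0.04901783] 0.020155502035891334
```

View pics/d21.png

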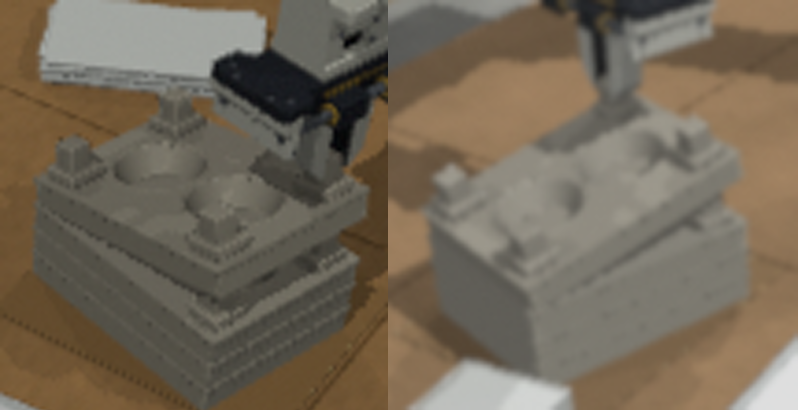

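```bash
python3 -m crank '[{"tx":-0.06,"ty":0,"tz":0.03,"spin":0},{"tx":-0.06,"ty":0,"tz":0.03,"spin":0},{"tx":0,"ty":0,"tz":0.02,"spin":0}]' -1 3;  python3 -m crank '[{"tx":0,"ty":0,"tz":0,"spin":0},{"tx":0,"ty":0,"tz":0,"spin":0},{"tx":0,"ty":0,"tz":-0.04,"spin":0},{"tx":0,"ty":0,"tz":-0.04,"spin":0},{"tx":0,"ty":0,"tz":-0.04,"spin":0},{"tx":0,"ty":0,"tz":-0.04,"spin":0},{"tx":0,"ty":0,"tz":-0.04,"spin":0},{"tx":0,"ty":0,"tz":-0.04,"spin":0},{"tx":0,"ty":0,"tz":-0.04,"spin":0}]' -1 40
python3 look.py 22
```

```text
time_s: 23.4
eef_pos: [0.475, -0.3053, 0.1534]
orientation: [-180.0, -0.0, -16.3]
contact_force: [-1.3, -0.2, -2.1]
gripper_width: 0.0199
time_s: 24.15
eef_pos: [0.4747, -0.3055, 0.1562]
orientation: [180.0, 0.0, -16.3]
contact_force: [1.1, -0.2, -5.6]
gripper_width: 0.0195
[ 0.47471833 -0.30549069  0.15617587] [ 1.08746616 -0.15724136 -5.60414258] [-0.0228662   0.08837686  0.02052914] 0.019512022764002268
```

View pics/d22.png

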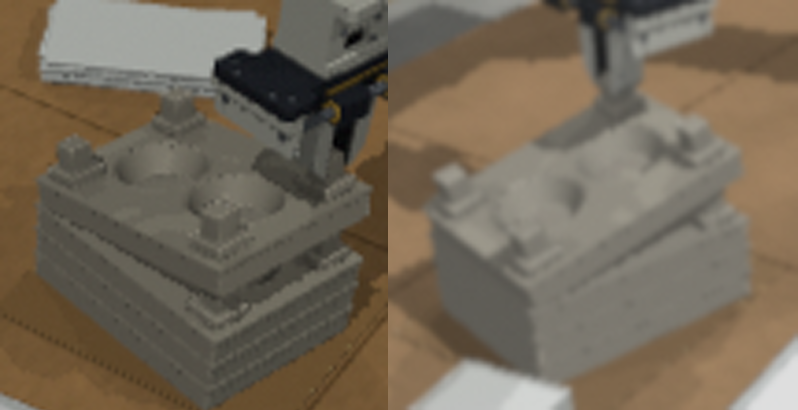

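```bash
python3 -m crank '[{"tx":-0.05,"ty":0,"tz":0.15,"spin":0},{"tx":-0.1,"ty":0,"tz":0.3,"spin":0},{"tx":-0.1,"ty":0,"tz":0.4,"spin":0},{"tx":-0.1,"ty":0,"tz":0.4,"spin":0},{"tx":-0.1,"ty":0,"tz":0.4,"spin":0},{"tx":-0.1,"ty":0,"tz":0.4,"spin":0},{"tx":-0.1,"ty":0,"tz":0.4,"spin":0},{"tx":-0.1,"ty":0,"tz":0.4,"spin":0},{"tx":-0.1,"ty":0,"tz":0.4,"spin":0},{"tx":-0.1,"ty":0,"tz":0.3,"spin":0},{"tx":-0.05,"ty":0,"tz":0.2,"spin":0},{"tx":-0.05,"ty":0,"tz":0.1,"spin":0}]' -1 4;  python3 -m crank '[{"tx":0,"ty":0,"tz":0,"spin":0},{"tx":0,"ty":0,"tz":0,"spin":0},{"tx":0,"ty":0,"tz":0,"spin":0},{"tx":0,"ty":0,"tz":0,"spin":0},{"tx":0,"ty":0,"tz":0,"spin":-3},{"tx":0,"ty":0,"tz":0,"spin":-6},{"tx":0,"ty":0,"tz":0,"spin":-7},{"tx":0,"ty":0,"tz":0,"spin":-7},{"tx":0,"ty":0,"tz":0,"spin":-7},{"tx":0,"ty":0,"tz":0,"spin":-7},{"tx":0,"ty":0,"tz":0,"spin":-6},{"tx":0,"ty":0,"tz":0,"spin":-2}]' 0.25 10
cat > l2.py <<'E'
import sys
from h import *
from station import *
k=sys.argv[1]
s=sense();print(s["eef_pos"],s["contact_force"],s["moment"],s["gripper_width"],s["joint_pos"][6])
d=get_image("wrist");cv2.imwrite(f"pics/wrist{k}.png",d["image"]);print(d["position"].tolist(),d["orientation"].tolist())
E
python3 l2.py 23
```

```text
time_s: 25.25
eef_pos: [0.4657, -0.3024, 0.1179]
orientation: [-180.0, -0.1, -16.3]
contact_force: [0.3, 0.4, 6.5]
gripper_width: 0.02
time_s: 26.25
eef_pos: [0.4647, -0.3027, 0.1178]
orientation: [180.0, -0.0, 29.1]
contact_force: [-0.2, -0.0, -0.8]
gripper_width: 0.0573
[ 0.46467429 -0.30273889  0.11778443] [-0.21136463 -0.02231195 -0.75275214] [-0.0284662   0.00219722  0.04119532] 0.05725139949877166 -40.18222149692774
[0.5257404904244128, -0.26955440509562983, 0.2761816738198708] [165.02539044295477, -0.05096171173912514, -60.972924787504176]
```

View pics/wrist23.png

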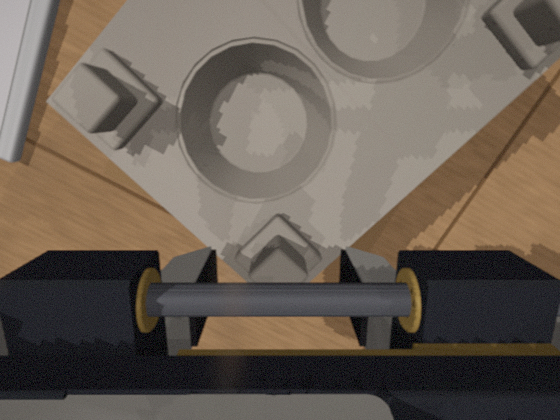

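```bash
python3 -m crank '[{"tx":0,"ty":0,"tz":0.15,"spin":0},{"tx":0,"ty":0,"tz":0.18,"spin":0},{"tx":0,"ty":0,"tz":0,"spin":0},{"tx":0,"ty":0,"tz":0,"spin":0},{"tx":0,"ty":0,"tz":0,"spin":0},{"tx":0,"ty":0,"tz":0,"spin":0},{"tx":0,"ty":0,"tz":0,"spin":0},{"tx":0,"ty":0,"tz":0,"spin":0}]' -1 14
python3 - <<'E'
from station import *
s=sense();print(s["eef_pos"],s["contact_force"],s["moment"],s["gripper_width"])
E
```

```text
time_s: 26.97
eef_pos: [0.4648, -0.3025, 0.1144]
orientation: [180.0, -0.0, 28.7]
contact_force: [0.1, -0.9, -0.9]
gripper_width: 0.0265
[ 0.46481476 -0.30250702  0.11444739] [ 0.1112967  -0.9296142  -0.88203459] [ 0.04863668 -0.08006189  0.01628599] 0.02653086948238371
```

```bash
python3 -m crank '[{"tx":0.008,"ty":0.001,"tz":-0.04,"spin":0},{"tx":0.008,"ty":0.001,"tz":-0.04,"spin":0},{"tx":0.008,"ty":0.001,"tz":-0.04,"spin":0},{"tx":0.008,"ty":0.001,"tz":-0.04,"spin":0},{"tx":0.008,"ty":0.001,"tz":-0.04,"spin":0},{"tx":0.008,"ty":0.001,"tz":-0.04,"spin":0},{"tx":0.008,"ty":0.001,"tz":-0.04,"spin":0},{"tx":0.008,"ty":0.001,"tz":-0.04,"spin":0},{"tx":0.008,"ty":0.001,"tz":-0.04,"spin":0},{"tx":0.008,"ty":0.001,"tz":-0.04,"spin":0},{"tx":0.01,"ty":0.002,"tz":-0.04,"spin":0},{"tx":0.01,"ty":0.002,"tz":-0.04,"spin":0},{"tx":0.01,"ty":0.002,"tz":-0.04,"spin":0},{"tx":0.01,"ty":0.002,"tz":-0.04,"spin":0},{"tx":0.01,"ty":0.002,"tz":-0.04,"spin":0},{"tx":0.01,"ty":0.002,"tz":-0.04,"spin":0},{"tx":0.01,"ty":0.002,"tz":-0.04,"spin":0},{"tx":0.01,"ty":0.002,"tz":-0.04,"spin":0}]' -1 14
python3 look.py 24
```

```text
time_s: 28.47
eef_pos: [0.4662, -0.302, 0.1216]
orientation: [-180.0, 0.0, 28.7]
contact_force: [-0.0, -0.3, -2.8]
gripper_width: 0.0266
[ 0.46616599 -0.30199465  0.12160448] [-0.0244151  -0.28668087 -2.83306639] [-0.02757512 -0.00339278 -0.00344769] 0.026619595929225238
```

View pics/d24.png

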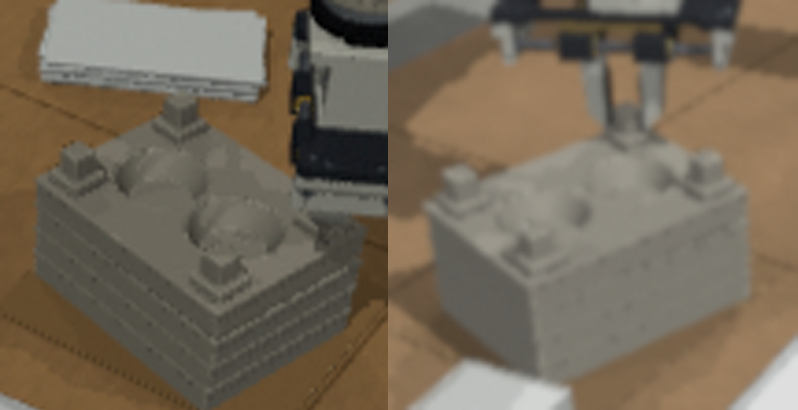

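```bash
python3 -m crank '[{"tx":0.013,"ty":0.002,"tz":-0.05,"spin":0},{"tx":0.013,"ty":0.002,"tz":-0.05,"spin":0},{"tx":0.013,"ty":0.002,"tz":-0.05,"spin":0},{"tx":0.013,"ty":0.002,"tz":-0.05,"spin":0},{"tx":0.013,"ty":0.002,"tz":-0.05,"spin":0},{"tx":0.013,"ty":0.002,"tz":-0.05,"spin":0},{"tx":0.013,"ty":0.002,"tz":-0.05,"spin":0},{"tx":0.013,"ty":0.002,"tz":-0.05,"spin":0},{"tx":0.013,"ty":0.002,"tz":-0.05,"spin":0},{"tx":0.013,"ty":0.002,"tz":-0.05,"spin":0},{"tx":0.013,"ty":0.002,"tz":-0.05,"spin":0},{"tx":0.013,"ty":0.002,"tz":-0.05,"spin":0},{"tx":0.013,"ty":0.002,"tz":-0.05,"spin":0},{"tx":0.013,"ty":0.002,"tz":-0.05,"spin":0},{"tx":0.013,"ty":0.002,"tz":-0.05,"spin":0},{"tx":0.013,"ty":0.002,"tz":-0.05,"spin":0}]' -1 14
python3 look.py 25
```

```text
time_s: 29.9
eef_pos: [0.4682, -0.3013, 0.1297]
orientation: [180.0, 0.0, 28.7]
contact_force: [-1.4, -0.1, -0.7]
gripper_width: 0.0262
[ 0.46824414 -0.30126575  0.12968527] [-1.35755516 -0.12487805 -0.71970156] [0.04104985 0.35339764 0.01731546] 0.02620834193877563
```

View pics/d25.png

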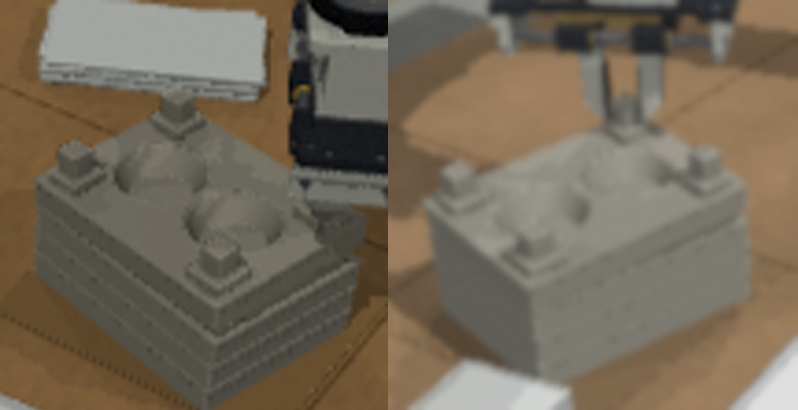

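```bash
python3 -m crank '[{"tx":0.014,"ty":0.003,"tz":-0.06,"spin":0},{"tx":0.014,"ty":0.003,"tz":-0.06,"spin":0},{"tx":0.014,"ty":0.003,"tz":-0.06,"spin":0},{"tx":0.014,"ty":0.003,"tz":-0.06,"spin":0},{"tx":0.014,"ty":0.003,"tz":-0.06,"spin":0},{"tx":0.014,"ty":0.003,"tz":-0.06,"spin":0},{"tx":0.014,"ty":0.003,"tz":-0.06,"spin":0},{"tx":0.014,"ty":0.003,"tz":-0.06,"spin":0},{"tx":0.014,"ty":0.003,"tz":-0.06,"spin":0},{"tx":0.014,"ty":0.003,"tz":-0.06,"spin":0},{"tx":0.014,"ty":0.003,"tz":-0.06,"spin":0},{"tx":0.014,"ty":0.003,"tz":-0.06,"spin":0},{"tx":0.014,"ty":0.003,"tz":-0.06,"spin":0},{"tx":0.014,"ty":0.003,"tz":-0.06,"spin":0},{"tx":0.014,"ty":0.003,"tz":-0.06,"spin":0},{"tx":0.014,"ty":0.003,"tz":-0.06,"spin":0},{"tx":0.014,"ty":0.003,"tz":-0.06,"spin":0},{"tx":0.014,"ty":0.003,"tz":-0.06,"spin":0}]' -1 14
python3 look.py 26
```

```text
time_s: 31.5
eef_pos: [0.4707, -0.3005, 0.1405]
orientation: [-180.0, 0.0, 28.7]
contact_force: [-0.8, 0.4, -1.6]
gripper_width: 0.0266
[ 0.47073067 -0.30052581  0.14047418] [-0.83378706  0.36967017 -1.57842821] [-0.06912614  0.19488655  0.07046202] 0.026587066947766382
```

View pics/d26.png

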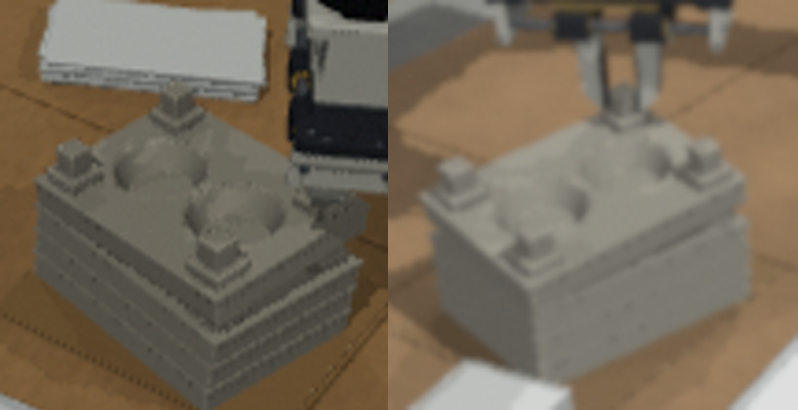

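```bash
python3 -m crank '[{"tx":0.02,"ty":0.003,"tz":-0.06,"spin":0},{"tx":0.02,"ty":0.003,"tz":-0.06,"spin":0},{"tx":0.02,"ty":0.003,"tz":-0.06,"spin":0},{"tx":0.02,"ty":0.003,"tz":-0.06,"spin":0},{"tx":0.02,"ty":0.003,"tz":-0.06,"spin":0},{"tx":0.02,"ty":0.003,"tz":-0.06,"spin":0},{"tx":0.02,"ty":0.003,"tz":-0.06,"spin":0},{"tx":0.02,"ty":0.003,"tz":-0.06,"spin":0},{"tx":0.02,"ty":0.003,"tz":-0.07,"spin":0},{"tx":0.02,"ty":0.003,"tz":-0.07,"spin":0},{"tx":0.02,"ty":0.003,"tz":-0.07,"spin":0},{"tx":0.02,"ty":0.003,"tz":-0.07,"spin":0},{"tx":0.02,"ty":0.003,"tz":-0.07,"spin":0},{"tx":0.02,"ty":0.003,"tz":-0.07,"spin":0},{"tx":0.02,"ty":0.003,"tz":-0.07,"spin":0},{"tx":0.02,"ty":0.003,"tz":-0.07,"spin":0}]' -1 14
python3 look.py 27
```

```text
time_s: 32.93
eef_pos: [0.4738, -0.2994, 0.1509]
orientation: [180.0, 0.0, 28.7]
contact_force: [-2.5, -0.2, -0.9]
gripper_width: 0.0264
[ 0.47378862 -0.29943141  0.15090946] [-2.50883929 -0.17742062 -0.90669916] [-0.15370002  0.62310466 -0.01972656] 0.026398486373642283
```

View pics/d27.png

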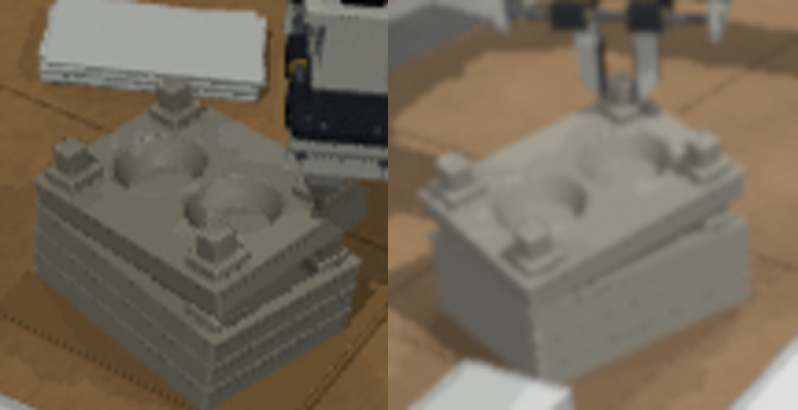

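```bash
python3 -m crank '[{"tx":-0.01,"ty":0,"tz":-0.06,"spin":0},{"tx":-0.01,"ty":0,"tz":-0.06,"spin":0},{"tx":0,"ty":0,"tz":-0.06,"spin":0},{"tx":0.01,"ty":0,"tz":-0.06,"spin":0},{"tx":0.01,"ty":0,"tz":-0.06,"spin":0},{"tx":0.015,"ty":0,"tz":-0.06,"spin":0},{"tx":0.015,"ty":0,"tz":-0.06,"spin":0},{"tx":0.02,"ty":0,"tz":-0.06,"spin":0},{"tx":0.02,"ty":0,"tz":-0.06,"spin":0},{"tx":0.02,"ty":0,"tz":-0.06,"spin":0},{"tx":0.02,"ty":0,"tz":-0.06,"spin":0},{"tx":0.02,"ty":0,"tz":-0.06,"spin":0}]' -1 14
python3 look.py 28
```

```text
time_s: 34.03
eef_pos: [0.4749, -0.2988, 0.1581]
orientation: [180.0, 0.0, 28.7]
contact_force: [-1.4, -0.3, -0.9]
gripper_width: 0.0266
[ 0.47489041 -0.29881198  0.15808693] [-1.39626083 -0.32641061 -0.92526754] [0.02153882 0.1984387  0.03640891] 0.026564777977576136
```

View pics/d28.png

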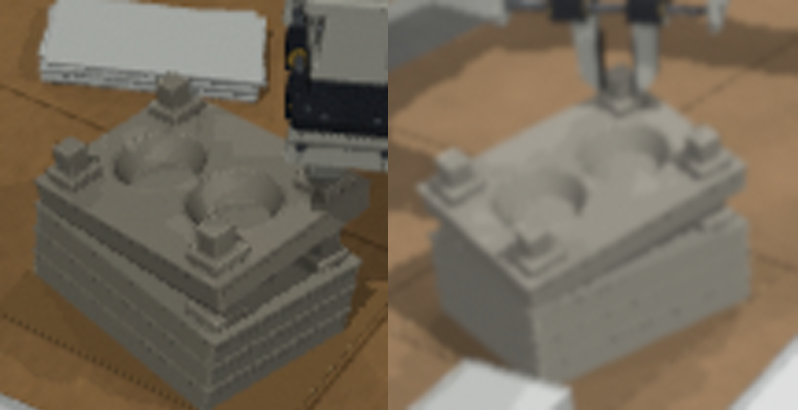

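```bash
python3 -m crank '[{"tx":0,"ty":0,"tz":0,"spin":0},{"tx":0,"ty":0,"tz":-0.05,"spin":0},{"tx":0,"ty":0,"tz":-0.1,"spin":0},{"tx":0,"ty":0,"tz":-0.1,"spin":0},{"tx":0,"ty":0,"tz":-0.1,"spin":0},{"tx":0,"ty":0,"tz":-0.1,"spin":0},{"tx":0,"ty":0,"tz":-0.1,"spin":0}]' -1 60
python3 look.py 29
```

```text
time_s: 34.72
eef_pos: [0.475, -0.2989, 0.1637]
orientation: [180.0, -0.0, 28.7]
contact_force: [-0.2, -0.2, -1.3]
gripper_width: 0.024
[ 0.47502783 -0.2988625   0.1637494 ] [-0.20172526 -0.19308614 -1.32828154] [0.0061738  0.11556584 0.01347096] 0.024036532699018856
```

View pics/d29.png

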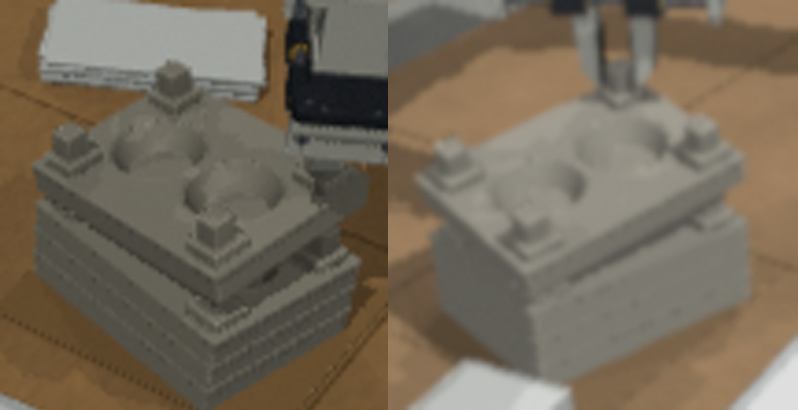

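```bash
python3 - <<'E'
from h import *
cam=(363.27,278.03,212.546,[0.23028,-0.58562,0.38442],[165.025803,0.0413,-74.92145])
for p in((490,0),(440,150),(390,290),(280,100)):print(p,ray("",*p,0,cam).round(3))
for P in((.40,-.42,0),(.6,-.42,0),(.6,-.58,0),(.4,-.58,0)):print(P,proj("side",P).round())
t=R.from_euler('z',-16.3,degrees=True).apply([.078,.053,0]);print(t)
print([np.round(R.from_euler('xyz',[180,0,28.7],degrees=True).inv().apply(np.array(v)*100),2) for v in([-.065,-.18,0],[.1,0,0],[0,.1,0])])
E
python3 l2.py 30
```

```text
(490, 0) [ 0.384 -0.752  0.   ]
(440, 150) [ 0.241 -0.758  0.   ]
(390, 290) [ 0.075 -0.762 -0.   ]
(280, 100) [ 0.245 -0.583  0.   ]
(0.4, -0.42, 0) [[419. 196.]]
(0.6, -0.42, 0) [[361. 171.]]
(0.6, -0.58, 0) [[384. 148.]]
(0.4, -0.58, 0) [[440. 169.]]
[0.08974015 0.02897768 0.        ]
[array([-14.35,  12.67,   0.  ]), array([8.77, 4.8 , 0.  ]), array([ 4.8 , -8.77, -0.  ])]
[ 0.47509531 -0.29887286  0.16382493] [-0.6343882  -0.3098094  -1.21884672] [-0.0566073   0.03950481 -0.00611428] 0.02407848067668218 -40.3979305350109
[0.5362795373864228, -0.2660580919407482, 0.32222833830851644] [165.03880808185173, -0.06979373145629826, -61.32333590114292]
```

View pics/wrist30.png

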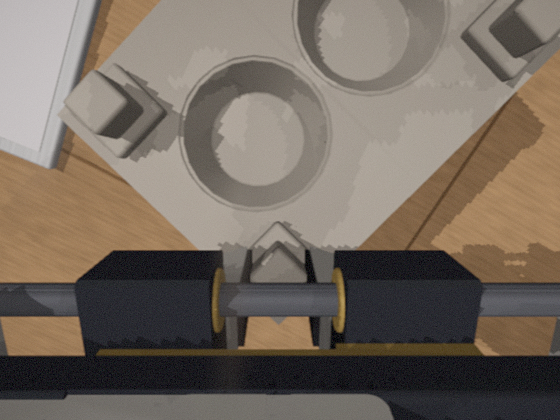

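```bash
python3 -m crank '[{"tx":0,"ty":0,"tz":-0.4,"spin":0},{"tx":0,"ty":0,"tz":-0.8,"spin":0},{"tx":0,"ty":0,"tz":-0.9,"spin":0},{"tx":0,"ty":0,"tz":-0.9,"spin":0},{"tx":0,"ty":0,"tz":-0.9,"spin":0},{"tx":-0.6,"ty":0.6,"tz":-0.4,"spin":0},{"tx":-1.2,"ty":1.2,"tz":0,"spin":0},{"tx":-1.7,"ty":1.7,"tz":0,"spin":0},{"tx":-2,"ty":2,"tz":0,"spin":0},{"tx":-2.1,"ty":2.1,"tz":0,"spin":0},{"tx":-2.1,"ty":2.1,"tz":0,"spin":0},{"tx":-2.1,"ty":2.1,"tz":0,"spin":0},{"tx":-1.9,"ty":1.9,"tz":0.6,"spin":0},{"tx":-1.2,"ty":1.2,"tz":1.3,"spin":0},{"tx":-0.6,"ty":0.5,"tz":1.8,"spin":0},{"tx":-0.1,"ty":0.1,"tz":2,"spin":0},{"tx":0,"ty":0,"tz":2,"spin":0},{"tx":0,"ty":0,"tz":1.5,"spin":0}]' -1 50
python3 - <<'E'
from h import *
from station import *
s=sense();print(s["eef_pos"],s["contact_force"],s["moment"],s["gripper_width"])
cv2.imwrite("pics/side31.png",get_image("side")["image"]);crop("pics/side31.png","pics/f31.png",290,90,500,240,3.7)
E
```

```text
time_s: 36.37
eef_pos: [0.4112, -0.5105, 0.1131]
orientation: [-179.9, 0.0, 28.6]
contact_force: [-0.8, 0.4, -1.2]
gripper_width: 0.0246
[ 0.41123052 -0.51045041  0.11305363] [-0.8243873   0.40635664 -1.22595732] [ 8.73509431e-05  1.39042843e-01 -3.12164568e-02] 0.02464177027338407
```

View pics/f31.png

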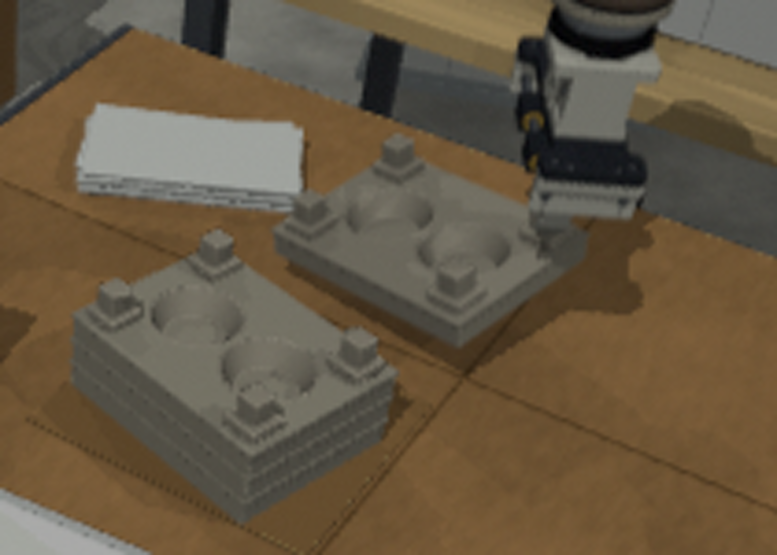

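```bash
python3 -m crank '[{"tx":0,"ty":0,"tz":1,"spin":0},{"tx":0,"ty":0,"tz":1,"spin":0},{"tx":0,"ty":0,"tz":0.6,"spin":0}]' -1 40; python3 -m crank '[{"tx":0,"ty":0,"tz":0.4,"spin":0},{"tx":-0.1,"ty":0,"tz":0.4,"spin":0},{"tx":-0.1,"ty":0,"tz":0.4,"spin":0},{"tx":-0.1,"ty":0,"tz":0.5,"spin":0},{"tx":-0.1,"ty":0,"tz":0.5,"spin":0},{"tx":-0.1,"ty":0,"tz":0.5,"spin":0},{"tx":-0.1,"ty":0,"tz":0.5,"spin":0},{"tx":-0.1,"ty":0,"tz":0.5,"spin":0},{"tx":-0.1,"ty":0,"tz":0.5,"spin":0},{"tx":-0.1,"ty":0,"tz":0.4,"spin":0},{"tx":0,"ty":0,"tz":0.2,"spin":0},{"tx":0,"ty":0,"tz":0.1,"spin":0}]' -1 9
python3 - <<'E'
from h import *
from station import *
s=sense();print(s["eef_pos"],s["contact_force"],s["moment"],s["gripper_width"])
cv2.imwrite("pics/side32.png",get_image("side")["image"]);crop("pics/side32.png","pics/f32.png",290,90,500,240,3.7)
E
```

```text
time_s: 36.67
eef_pos: [0.4125, -0.51, 0.0881]
orientation: [180.0, 0.0, 28.7]
contact_force: [0.3, -0.1, -0.9]
gripper_width: 0.0251
time_s: 37.67
eef_pos: [0.4043, -0.514, 0.0393]
orientation: [-180.0, 0.0, 28.7]
contact_force: [-4.2, 1.5, 6.2]
gripper_width: 0.0269
[ 0.4042772  -0.51396062  0.03928784] [-4.21946362  1.51003482  6.19731986] [ 0.41199883  0.64797382 -0.04496713] 0.02687719286078765
```

View pics/f32.png

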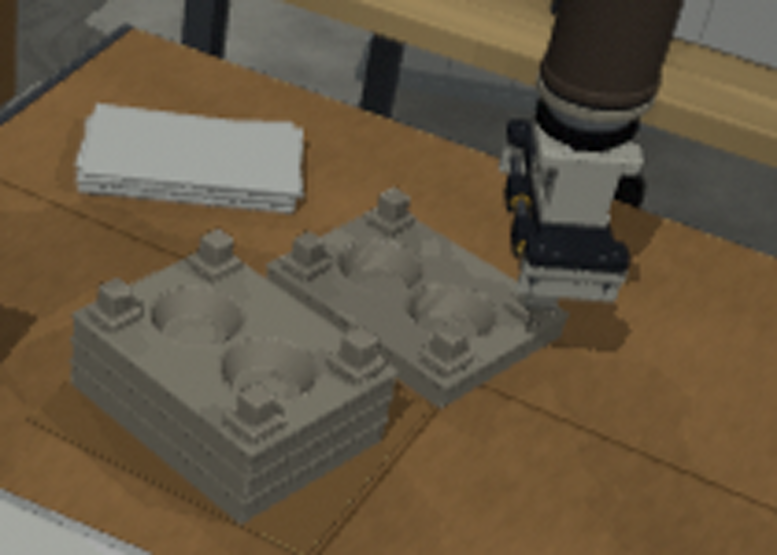

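```bash
python3 -m crank '[{"tx":0,"ty":0,"tz":0,"spin":0},{"tx":0,"ty":0,"tz":0,"spin":0},{"tx":0,"ty":0,"tz":-0.2,"spin":0},{"tx":0,"ty":0,"tz":-0.5,"spin":0},{"tx":0,"ty":0,"tz":-1,"spin":0},{"tx":0,"ty":0,"tz":-1.5,"spin":0},{"tx":0,"ty":0,"tz":-2,"spin":0},{"tx":0,"ty":0,"tz":-2.4,"spin":0},{"tx":0,"ty":0,"tz":-2.5,"spin":0},{"tx":0,"ty":0,"tz":-2.2,"spin":0},{"tx":0,"ty":0,"tz":-1.5,"spin":0},{"tx":0,"ty":0,"tz":-0.9,"spin":0},{"tx":0,"ty":0,"tz":-0.3,"spin":0}]' -1 50
python3 - <<'E'
from h import *
from station import *
s=sense();print(s["eef_pos"],s["contact_force"],s["moment"],s["gripper_width"])
cv2.imwrite("pics/side33.png",get_image("side")["image"]);crop("pics/side33.png","pics/f33.png",290,60,500,220,3.7)
d=get_image("wrist");cv2.imwrite("pics/wrist33.png",d["image"])
E
```

```text
time_s: 38.8
eef_pos: [0.4052, -0.5146, 0.1919]
orientation: [179.8, -0.0, 28.7]
contact_force: [0.2, -0.1, -2.0]
gripper_width: 0.0246
[ 0.40520058 -0.51455872  0.19194063] [ 0.2376809  -0.13127544 -2.03600742] [-0.05504753  0.00870045  0.00798558] 0.024595213254842683
```

View pics/f33.png

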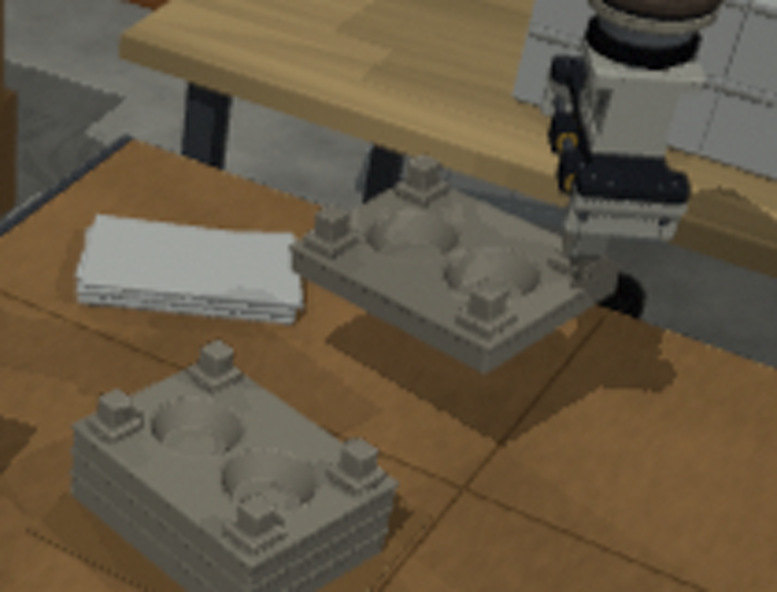

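View pics/wrist33.png

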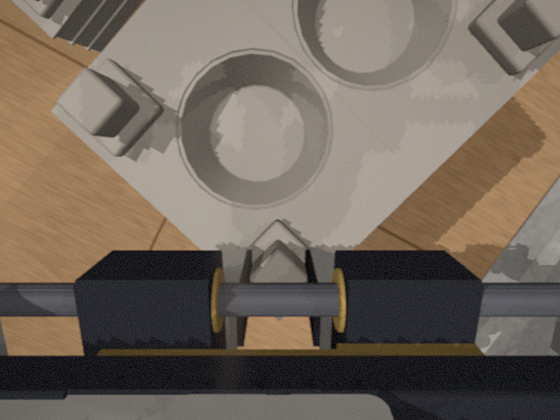

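Run:
```python
from h import *
crop("pics/side33.png","pics/g33.png",360,95,460,165,7.5)
crop("pics/wrist33.png","pics/g33w.png",30,40,300,240,2.9)
```

```text
(no output)
```

View pics/g33.png

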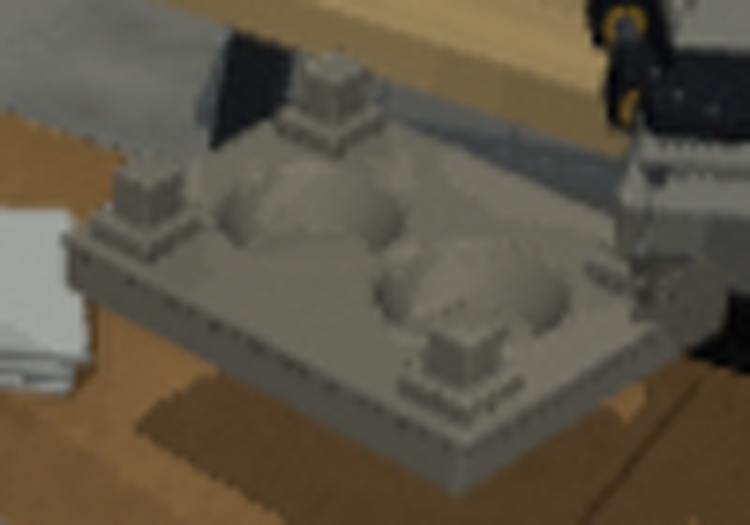

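View pics/g33w.png

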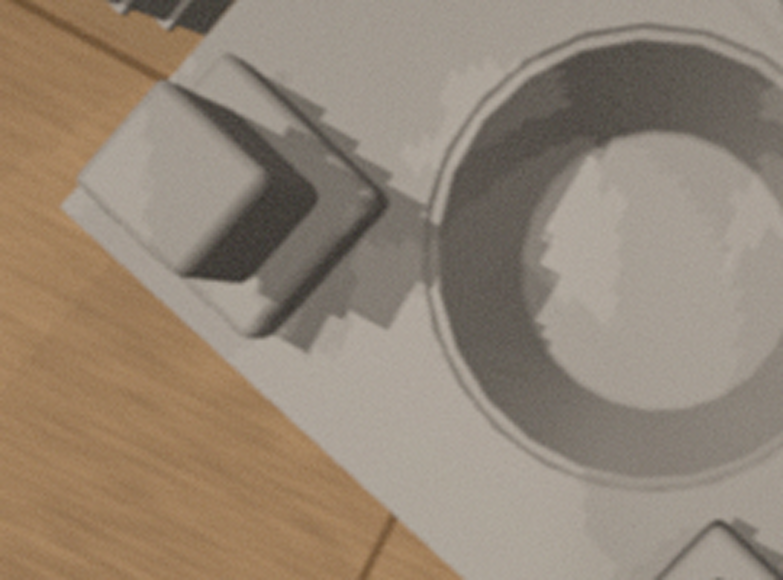

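```bash
cat > fit.py <<'E'
from h import *
def fitpose(obs,x0):
    def res(p):
        r=R.from_rotvec(p[3:]);o=[]
        for cam,L,uv in obs: o+=list((proj("",r.apply(L)+p[:3],cam)-uv).ravel())
        return np.array(o)
    f=least_squares(res,x0,loss='soft_l1');r=R.from_rotvec(f.x[3:])
    z=r.apply([0,0,1]);print("mid",f.x[:3].round(4),"tilt",np.degrees(np.arccos(z[2])).round(2),"z",z.round(3),"xdir yaw",np.degrees(np.arctan2(*r.apply([1,0,0])[1::-1])).round(1),"rms",np.sqrt((res(f.x)**2).mean()).round(2))
    return f.x
E
python3 - <<'E'
from fit import *
S=np.array([[335,72],[150,172],[463,338],[68,237],[460,443],[458,492],[72,285]])/7.5+[360,95]
LS=np.array([[78,-53,30],[78,53,30],[-78,53,30],[100,75,0],[-100,75,0],[-100,75,-24],[100,75,-24]])/1e3
W=np.array([[174,179],[63,207],[718,522],[383,205]])/2.9+[30,40]
LW=np.array([[-78,53,30],[-100,75,0],[-62,-37,10],[-62,37,10]])/1e3
cw=(363.268,278.032,212.546,[.4664,-.4818,.3503],[165.04,-.07,-61.32])
x0=[.495,-.485,.176,0,0,-.284]
a=fitpose([(CAM["side"],LS,S),(cw,LW,W)],x0);fitpose([(CAM["side"],LS,S)],x0)
E
```

```text
mid [ 0.4914 -0.4872  0.1638] tilt 6.51 z [0.113 0.011 0.994] xdir yaw -16.4 rms 1.02
mid [ 0.5015 -0.5191  0.1429] tilt 5.51 z [0.074 0.061 0.995] xdir yaw -15.3 rms 0.43
```

```bash
python3 -m crank '[{"tx":0,"ty":0,"tz":0.6,"spin":0},{"tx":0,"ty":0,"tz":1.7,"spin":0},{"tx":0,"ty":0,"tz":2.5,"spin":0},{"tx":0,"ty":0,"tz":2.7,"spin":0},{"tx":0,"ty":0,"tz":2.6,"spin":0},{"tx":0,"ty":0,"tz":1.7,"spin":0},{"tx":0,"ty":0,"tz":0.8,"spin":0}]' -1 50; python3 -m crank '[{"tx":-0.1,"ty":0,"tz":0.6,"spin":0},{"tx":-0.1,"ty":0,"tz":0.6,"spin":0},{"tx":-0.1,"ty":0,"tz":0.6,"spin":0},{"tx":-0.1,"ty":0,"tz":0.6,"spin":0},{"tx":0,"ty":0,"tz":0.3,"spin":0}]' -1 9; python3 -m crank '[{"tx":0,"ty":0,"tz":0,"spin":0},{"tx":0,"ty":0,"tz":0,"spin":0},{"tx":0,"ty":0,"tz":0,"spin":0},{"tx":0,"ty":0,"tz":0,"spin":2},{"tx":0,"ty":0,"tz":0,"spin":6},{"tx":0,"ty":0,"tz":0,"spin":7},{"tx":0,"ty":0,"tz":0,"spin":7},{"tx":0,"ty":0,"tz":0,"spin":7},{"tx":0,"ty":0,"tz":0,"spin":7},{"tx":0,"ty":0,"tz":0,"spin":6},{"tx":0,"ty":0,"tz":0,"spin":3}]' 0.1 9
```

```text
time_s: 39.48
eef_pos: [0.4026, -0.5119, 0.0588]
orientation: [-179.6, 0.1, 28.7]
contact_force: [-0.1, -0.2, -2.4]
gripper_width: 0.0244
time_s: 39.9
eef_pos: [0.4013, -0.5167, 0.0372]
orientation: [179.9, -0.0, 28.7]
contact_force: [-3.5, 2.7, 13.9]
gripper_width: 0.0265
time_s: 40.82
eef_pos: [0.4016, -0.5159, 0.0368]
orientation: [180.0, -0.0, -16.6]
contact_force: [0.3, -0.2, -0.4]
gripper_width: 0.0504
```

```bash
python3 -m crank '[{"tx":0,"ty":0,"tz":0.08,"spin":0},{"tx":0,"ty":0,"tz":0,"spin":0},{"tx":0,"ty":0,"tz":0,"spin":0},{"tx":0,"ty":0,"tz":0,"spin":0},{"tx":0,"ty":0,"tz":0,"spin":0},{"tx":0,"ty":0,"tz":0,"spin":0}]' -1 60; python3 l2.py 34
```

```text
time_s: 41.32
eef_pos: [0.401, -0.516, 0.0358]
orientation: [-180.0, -0.0, -16.3]
contact_force: [-0.2, -0.3, 0.7]
gripper_width: 0.0195
[ 0.40104997 -0.51601263  0.03575296] [-0.15167999 -0.3229566   0.74776388] [ 0.08762242 -0.01154065 -0.02189005] 0.019540432429359947 -55.75643713348056
[0.4680686411973695, -0.5360096317111782, 0.19417672106300338] [165.05483953697683, -0.016379060775419382, -106.29735102910142]
```

View pics/wrist34.png

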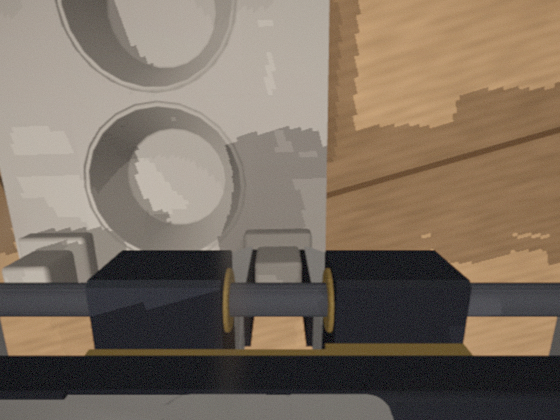

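Run:
```python
from h import *
crop("pics/wrist34.png","pics/g34.png",220,210,340,290,6)
cam=(363.268,278.032,212.546,[0.4680686,-0.5360096,0.1941767],[165.05484,-.01638,-106.29735])
a=ray("",278,249,.054,cam);t=R.from_euler('xyz',[180,0,-16.3],degrees=True)
d=t.inv().apply(a-np.array([.401,-.516,.054]));print(d*1000)
off=d[0]-.010
mid=np.array([.401,-.516,0])+R.from_euler('z',-16.3,degrees=True).apply([off+.078,.053,0]);print(mid)
print((t.inv().apply(np.array([.5317,-.003,0])-mid)*100).round(2))
```

```text
[1.70886284e+01 4.10785708e-01 6.98920064e-15]
[ 0.49754385 -0.48901186  0.        ]
[-10.36 -47.61  -0.  ]
```

View pics/g34.png

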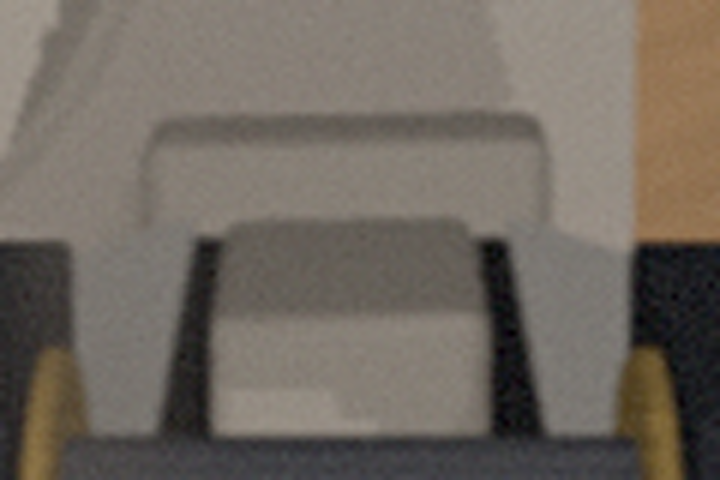

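```bash
python3 -m crank '[{"tx":0,"ty":0,"tz":-0.2,"spin":0},{"tx":0,"ty":0,"tz":-0.6,"spin":0},{"tx":0,"ty":0,"tz":-1.2,"spin":0},{"tx":0,"ty":0,"tz":-2,"spin":0},{"tx":0,"ty":0,"tz":-2.6,"spin":0},{"tx":0,"ty":0,"tz":-2.7,"spin":0},{"tx":0,"ty":0,"tz":-2.5,"spin":0},{"tx":0,"ty":0,"tz":-2,"spin":0},{"tx":0,"ty":0,"tz":-1.4,"spin":0},{"tx":0,"ty":0,"tz":-0.8,"spin":0}]' -1 60; python3 -m crank '[{"tx":-0.12,"ty":-0.6,"tz":0,"spin":0},{"tx":-0.26,"ty":-1.3,"tz":0,"spin":0},{"tx":-0.4,"ty":-2,"tz":0,"spin":0},{"tx":-0.53,"ty":-2.6,"tz":0,"spin":0},{"tx":-0.6,"ty":-3,"tz":0,"spin":0},{"tx":-0.7,"ty":-3.4,"tz":0,"spin":0},{"tx":-0.7,"ty":-3.4,"tz":0,"spin":0},{"tx":-0.7,"ty":-3.4,"tz":0,"spin":0},{"tx":-0.7,"ty":-3.4,"tz":0,"spin":0},{"tx":-0.7,"ty":-3.4,"tz":0,"spin":0},{"tx":-0.7,"ty":-3.4,"tz":0,"spin":0},{"tx":-0.7,"ty":-3.4,"tz":0,"spin":0},{"tx":-0.7,"ty":-3.4,"tz":0,"spin":0},{"tx":-0.6,"ty":-3,"tz":0,"spin":0},{"tx":-0.53,"ty":-2.6,"tz":0.3,"spin":0},{"tx":-0.4,"ty":-2,"tz":0.7,"spin":0},{"tx":-0.26,"ty":-1.6,"tz":1,"spin":0},{"tx":-0.1,"ty":-1,"tz":1,"spin":0},{"tx":0,"ty":-0.7,"tz":0.7,"spin":0},{"tx":0,"ty":0,"tz":0.5,"spin":0}]' -1 60
python3 - <<'E'
from h import *
from station import *
s=sense();print(s["time_s"],s["eef_pos"],s["contact_force"],s["gripper_width"])
for n in("side","scene"):cv2.imwrite(f"pics/{n}35.png",get_image(n)["image"])
crop("pics/side35.png","pics/g35.png",210,150,400,290,4)
crop("pics/scene35.png","pics/g35c.png",210,140,370,260,4.9)
E
```

```text
time_s: 42.2
eef_pos: [0.4017, -0.5168, 0.1993]
orientation: [179.9, -0.2, -16.3]
contact_force: [0.2, 0.1, -0.7]
gripper_width: 0.0197
time_s: 43.87
eef_pos: [0.4438, -0.0311, 0.1526]
orientation: [180.0, 0.1, -16.2]
contact_force: [1.2, 0.9, -0.5]
gripper_width: 0.0192
43.8667 [ 0.44375602 -0.03114175  0.15257327] [ 1.22398584  0.87505412 -0.47896377] 0.019236568048694475
```

View pics/g35.png

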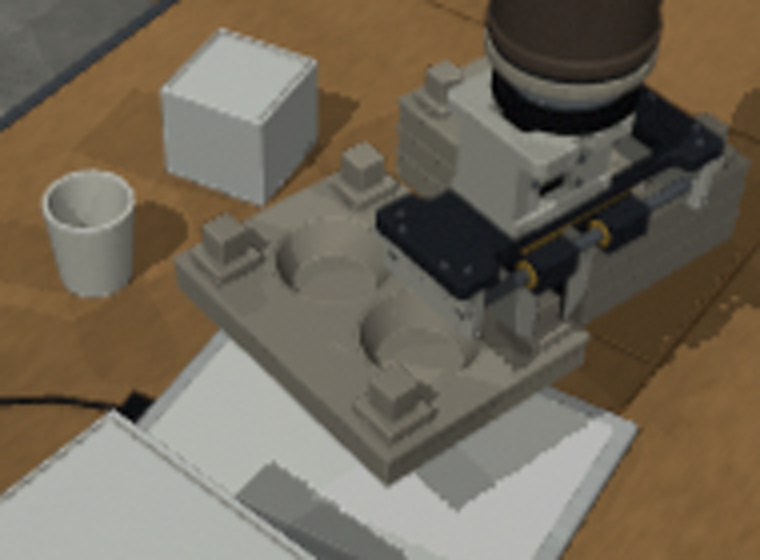

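View pics/g35c.png

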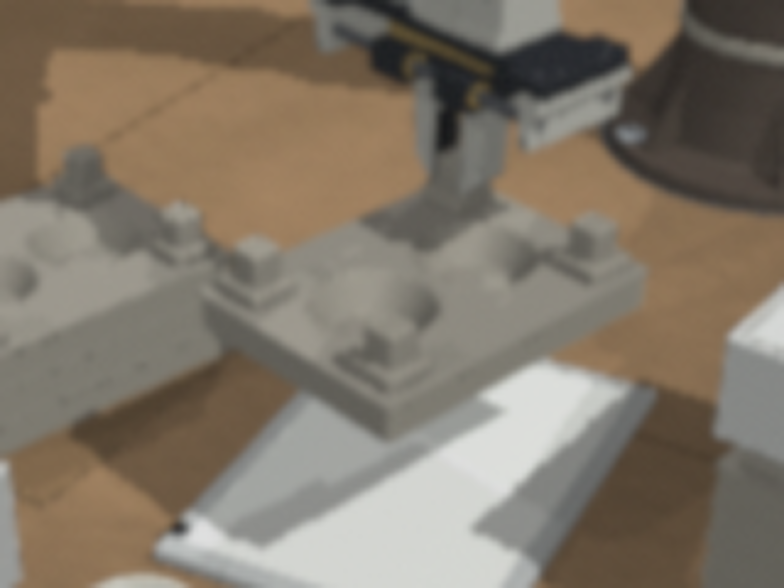

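Run:
```python
from fit import *
S=np.array([[362,162],[228,236],[393,388],[178,265],[387,462],[387,483]])/4+[210,150]
LS=np.array([[78,-53,30],[78,53,30],[-78,53,30],[100,75,0],[-100,75,0],[-100,75,-24]])/1e3
C=np.array([[256,250],[392,335],[591,228],[205,290],[388,402],[645,268],[388,438]])/4.9+[210,140]
LC=np.array([[78,-53,30],[78,53,30],[-78,53,30],[100,-75,0],[100,75,0],[-100,75,0],[100,75,-24]])/1e3
x0=[.53,0,.136,0,0,-.284]
fitpose([(CAM["side"],LS,S),(CAM["scene"],LC,C)],x0);fitpose([(CAM["side"],LS,S)],x0);fitpose([(CAM["scene"],LC,C)],x0)
```

```text
mid [ 0.5303 -0.0015  0.1358] tilt 1.07 z [0.019 0.001 1.   ] xdir yaw -15.5 rms 0.91
mid [ 0.5506 -0.028   0.1022] tilt 1.93 z [-0.018  0.029  0.999] xdir yaw -14.4 rms 0.44
mid [ 0.5199 -0.0078  0.1286] tilt 0.64 z [-0.003 -0.011  1.   ] xdir yaw -15.5 rms 0.82
```

```bash
python3 -m crank '[{"tx":0,"ty":0,"tz":0.1,"spin":0},{"tx":0,"ty":0,"tz":0.15,"spin":0},{"tx":0,"ty":0,"tz":0,"spin":0},{"tx":0,"ty":0,"tz":0,"spin":0},{"tx":0,"ty":0,"tz":0,"spin":0},{"tx":0,"ty":0,"tz":0,"spin":0}]' -1 60
python3 - <<'E'
from h import *
from station import *
cv2.imwrite("pics/scene36.png",get_image("scene")["image"])
s=sense();print(s["time_s"],s["eef_pos"],s["gripper_width"],s["contact_force"])
E
```

```text
time_s: 44.47
eef_pos: [0.4445, -0.0328, 0.1514]
orientation: [-180.0, -0.0, -16.3]
contact_force: [0.3, 0.2, -0.6]
gripper_width: 0.0197
44.5167 [ 0.44450799 -0.03278583  0.1513863 ] 0.019253625012489485 [ 0.27748566 -0.0930179  -1.44422896]
```

View pics/scene36.png

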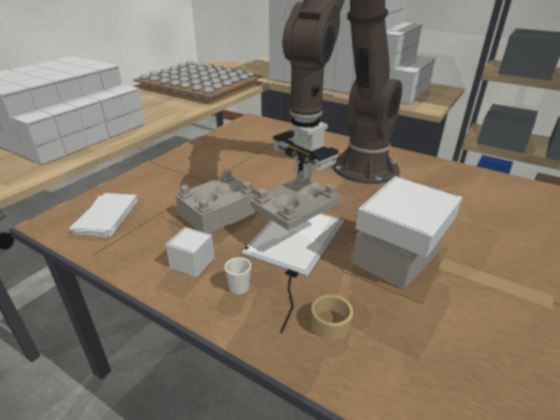

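The tray (at about pixel 297,203) is level over the panel. The stack, the carton, and the bystanders are all where they were, so I'm handing the job in.

Run:
```python
from station import *
print(job_done())
```

```text
the job is handed in; nothing more can be done
None
```

The top tray of the clear stack is off and held over the middle of the light panel. The job was handed in at about 44.5 s, but the peel did not go cleanly the first time.

**First peel attempt:** I gripped corner post 2 with the jaws square to it, so the tray tilted about a whole edge and jammed at roughly 12°. The trays beneath tipped by a few millimetres more than once. I lowered the tray back each time, and by eye in the later pictures they sat as before; a small shift of a millimetre or two is possible.

**Second peel:** I gripped the same post across its corners. The tray then tilted along its diagonal, with that corner about 26 mm up while the opposite one still sat and the stack stayed put. I kept tilting until the last corner let go at about 44 mm, then lifted it away.

**Levelling:** the tray came away tilted about 11° in the grip, so I set it down on free bench to level it. After the first lift it still drooped about 6°. I set it down again, took a square grip at 60 N, and carried it to the panel. Pressing it level briefly took about 14 N at the wrist.

**Last checks:**
- **Position:** the two-camera fit put the tray's middle at (0.530, -0.002), against the panel's middle at about (0.532, -0.003).
- **Tilt:** the fit gave about 1°.
- **Height:** the underside was about 10 cm above the panel by the camera fit. The arm's own reading at hand-in works out at about 10.4 cm.
- **Agreement:** each camera alone disagreed by a few centimetres in position and height, so I relied on the combined fit and the arm's reading.
- **Scene:** in the last scene picture the lower trays, the carton stack, the tape roll, the small carton and the pot were all where they started.

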